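# Load a bangle on the engraving carousel and index it one click

## Task

Take the large bangle from the bench and seat it fully down in the empty slanting nest at the front of the engraving carousel, setting it in rather than dropping it. Let go of it, then turn the carousel exactly one click clockwise (seen from above), so that the next empty nest comes to the front. Leave the bangles already on the carousel seated and do not disturb the other things on the bench.

Things in the scene. Friction and masses are not known exactly. Their poses are not given: they have to be found in the camera images.
- bangle: the large bangle, a plain flat brass band lying flat on the bench to the left or right of the carousel: outside diameter 62 mm, inside 54 mm, band 24 mm tall, about 120 g. Origin at its very middle (12 mm above its lower rim), z along its axis; it is the same either way up
- nest (a point): empty front nest, one of six: black cup 81 mm across, pocket 9 mm deep, slanting 30 degrees outward. Origin: middle of the pocket's floor, 84 mm above the bench; z out of the pocket (up, robotward), x outward and down, y level. Pocket 64.4 mm across at the floor, 69 at the mouth. A bangle fully home: axis along z, its middle 12 mm out along z, 15 mm of its band proud. Turns with the dial
- carousel: fixed base, aluminium plate 300 x 300 x 12 mm. Origin on the bench under the dial's vertical axis, z up, -x is its front (loading side). A laser head hangs over the far left station (115 mm from the axis, 120 degrees clockwise from the front), from 265 mm above the bench up; its column, 440 mm tall, stands 255 mm from the axis the same way
- dial (a joint): turn of the dial, rad: 0 at the start, growing clockwise seen from above. Six clicks of 1.047 rad (60 degrees), held by a spring roller: 2 to 3 N at a handle starts a click; well past half way the dial pulls itself into the next click and stays. Dial plate 280 mm across, top 56 mm above the bench; nests 115 mm from the axis
- handle (a point): point on the handle just to the robot's right of the front nest (30 degrees from it), one of six alike between the nests: a level, radial black round grip 20 mm in diameter, 154 to 198 mm from the axis, 50 mm above the bench; the point is on its centre line, 178 mm from the axis. One click clockwise brings it 30 degrees to the left of the front
- small_bangle: the small bangle, plain brass, outside diameter 49 mm, band 14 mm, lying flat on the other side of the carousel; belongs to another order, to be left alone. Origin at its middle
- queued_a: a bangle like the large one, already seated in the next nest clockwise (front left); rides loose in its nest. Origin at its middle, z along its axis
- queued_b: a bangle like the large one, already seated in the second nest clockwise, under the laser head. Origin at its middle, z along its axis
- seat_a (a point): point on the dial where the middle of the bangle in the front left nest sits when that is fully home
- seat_b (a point): point on the dial where the middle of the bangle under the laser head sits when that is fully home
- loupe: folded steel loupe standing on the bench to the left, 90 x 38 x 26 mm, to be left alone. Origin under its lens, body along x
- mandrel: ring mandrel, tapered steel rod with wooden handle, 305 mm long and up to 30 mm thick, lying on the bench to the right, to be left alone. Origin on the bench under its middle, tip along x
Things that resemble listed ones, but are neither listed nor needed, are in the scene too. What is shaped like the bangle but pink is not meant.

How it is judged:
By the outcome, as a careful person would: the job done as asked, in the order asked, and still so for the second after the job is handed in, with the robot touching nothing.
It also fails if it takes over 58 s, if anything falls off the work surface, if the arm or the gripper's body presses on something with over 40 N, if the wrist force passes 120 N, or if a joint passes its speed limit or range.

## Robot

A 6-joint arm with a two-finger parallel gripper is mounted at the origin on the work surface. World frame = base frame: x ahead of the robot, y to its left, z up, the work surface at z = 0. Lengths are in m, angles in rad, forces in N, time in s.
With the tool pointing down it reaches from about 0.35 to 0.775 m from the base axis. Payload 5.5 kg.
Tool frame: the origin (TCP) lies between the finger pads; the fingertips stand env.nose_length ahead of it and the grasp point (between the pads) lies 8 mm behind it (env.nose_length is the distance from the TCP to the fingertips, in m); z points along the fingers, y is the direction in which the jaws open and shut (so a half turn about z gives the same grasp; the last joint's range is limited). The gripper opens to 85 mm and grips with 20 to 120 N. Pads are 22 mm wide; open, the fingers measure 114 mm over their backs; the gripper's body (76 mm by 85 mm) begins 54 mm behind the grasp point. The pads swing forward as they close: fully open they stand 13 mm farther back than shut.
Start: joints at [-1.412, 0.313, 0.046, 1.304, 0, 1.431], TCP at [0.169, -0.55, 0.242] pointing down, gripper open.
Joint ranges: [-2.76, 2.76], [-0.86, 1.69], [-1.03, 1.26], [-2.2, 2.34], [-1.47, 1.5], [-3.14, 3.14]. Speed limits (rad/s): [2.57, 2.57, 3.14, 3.14, 3.14, 3.14].

## Interface

Orientations are given as a unit quaternion [w, x, y, z].
In Python, from workcell import env gives the robot as it stands. The module is installed in compiled form; this text tells all that it offers.
- The arm moves only by the shell command python3 -m creep 'ROWS' [FORCE]. ROWS is a JSON object of lists of equal length, an entry for each row: "hand": the finger opening in mm, from 0 to 85.4; "delta_pos": the shift along the tool's x, y, z scaled (see below), a list of three; "turn": the turn about the tool's z scaled (see below). In form: {"hand": [hand, ...], "delta_pos": [[dx, dy, dz], ...], "turn": [turn, ...]}. A call has exactly 5 rows; each row shifts and turns the commanded pose from where the row before left it, along the tool's axes as they then stand; what a row does not reach is not made up. The controller multiplies each number of a shift by 0.8 m and each number of a turn by 5 degrees. A row lasts 1/12 s, in which the tool goes at most 41.7 mm and 7.16 degrees, less where a joint would pass 70% of its speed; a pose out of reach is approached as far as the arm can. A call with a number of a shift or a turn outside -1 to 1 is refused whole. A call with a gripper value outside its range is refused whole. The fingers move at their own pace and stop on an object; FORCE is the grip in N (left out, the last holds). Time passes only in rows, so rows that do not move let the fingers close, or fill a call up. It gives the time, the measured TCP pose, the force and the opening at its end, in the units of the state.
- env.get_state(): the state, without advancing time (a new reading comes with each control period).
- env.read_camera(name): name is "scene" or "top"; returns a dict with "pixels" (420x560x3 uint8, red, green, blue), "depth" (420x560 float32, m along the optical axis (not along the pixel's ray), 0 where there is no reading), "fx", "fy", "cx", "cy" (pixels), "origin" and "orientation" of the camera in the world. Camera axes: x right, y down, z forward; pixel columns grow to the right and rows downward; lengths in m; the calibration is good to about 2 mm. A picture is of the moment at which its call begins.
- env.hand_in(): hands the job in, once; it reports no verdict.
Trained networks look in the newest picture that a camera, given by its name, has taken for a name from the list of things; names that differ only in an ending like _2 or _b are one class to them, and where a whole thing is asked for, a point or a joint stands for the part that bears it (a point fixed in the world has none). Each returns a list of dicts, best first, with "score" (0 to 1); they miss things now and then, are a little off and sometimes report something else, mostly with a low value. They report only what shows in the picture. A call takes as long as a camera call. They do not tell look-alikes from the thing itself.
- env.find_in(camera, target): "location" ([row, column] in pixels, amid what is visible of it).
- env.pinpoint(camera, target): "location" ([row, column] in pixels: a listed point, or the origin of a listed thing).
The state is a dict: "clock": time; "joint_pos": joint angles; "qvel": joint speeds; "tau": joint torques, N m; "tcp_pos": TCP position; "orientation": TCP orientation; "wrist_force": force on the tool from outside, world axes, zero at the start; "ft_torque": the same for the moment, N m; "finger_gap": finger opening in m.
Only numpy, scipy, OpenCV 4.12 (cv2) and the standard library are available. Lean on these libraries where they do the work, as an engineer would, in place of code of your own. Each camera call takes 0.05 s, during which the arm holds its last target.

## Working session

There is one attempt and no reset: what is moved stays moved. The work goes in short steps, Python scripts to look and compute and a shell command to move; the robot and the scene stay as the last step left them, time stands still between calls to the robot, and variables do not carry over. Pictures are saved under pics/ and viewed, and the job is handed in when it is done.

```bash
mkdir -p pics; cat > h.py <<'E'
import numpy as np, cv2
from workcell import env
from scipy.spatial.transform import Rotation as R
def q2R(q): return R.from_quat([q[1],q[2],q[3],q[0]]).as_matrix()
def cam(n):
    return env.read_camera(n)
def world(c,r,col,d=None):
    if d is None: d=c['depth'][int(round(r)),int(round(col))]
    p=np.array([(col-c['cx'])/c['fx']*d,(r-c['cy'])/c['fy']*d,d])
    return q2R(c['orientation'])@p+np.array(c['origin'])
def onplane(c,r,col,z):
    d=q2R(c['orientation'])@np.array([(col-c['cx'])/c['fx'],(r-c['cy'])/c['fy'],1.])
    o=np.array(c['origin']); return o+d*(z-o[2])/d[2]
def proj(c,p):
    v=q2R(c['orientation']).T@(np.array(p)-np.array(c['origin']))
    return np.array([v[1]/v[2]*c['fy']+c['cy'],v[0]/v[2]*c['fx']+c['cx']])
def save(c,n): cv2.imwrite('pics/'+n,c['pixels'][:,:,::-1])
E
python3 - <<'E'
from h import *
s=env.get_state(); print({k:np.round(v,3) for k,v in s.items()},env.nose_length)
for n in('scene','top'):
    c=cam(n); save(c,n+'0.png'); print(n,c['origin'],c['orientation'],c['fx'],c['cx'],c['cy'])
    for t in['bangle','nest','carousel','handle','small_bangle','queued_a','seat_a','seat_b','loupe','mandrel']:
        for x in env.pinpoint(n,t)[:4]:
            r,k=x['location']; 
            print(t,round(x['score'],2),np.round([r,k]),np.round(world(c,r,k),3))
E
```

```text
{'clock': np.float64(0.0), 'joint_pos': array([-1.412,  0.314,  0.045,  1.304,  0.   ,  1.431]), 'qvel': array([ 0.   ,  0.   , -0.001,  0.   ,  0.   , -0.   ]), 'tau': array([ 1.0000e-03, -4.8063e+01,  2.9853e+01,  1.9000e-02, -0.0000e+00,
       -0.0000e+00]), 'tcp_pos': array([ 0.169, -0.549,  0.241]), 'orientation': array([-0.001,  0.989,  0.149, -0.   ]), 'wrist_force': array([-0.253,  0.161, -0.113]), 'ft_torque': array([ 0.014, -0.045, -0.027]), 'finger_gap': np.float64(0.085)} 0.011
scene [0.72538815 0.57605572 0.93861293] [-0.03201164  0.10236971  0.94977626 -0.29397408] 380.40285677908514 280.2287728764159 209.2413291472531
bangle 0.63 [327. 364.] [0.461 0.336 0.002]
bangle 0.6 [314. 320.] [ 0.559  0.282 -0.001]
nest 0.94 [222. 302.] [0.552 0.061 0.089]
nest 0.52 [327. 368.] [0.451 0.338 0.001]
carousel 0.77 [235. 268.] [0.648 0.066 0.064]
handle 0.79 [203. 320.] [ 0.48  -0.009  0.06 ]
small_bangle 0.67 [142. 292.] [ 0.488 -0.315  0.   ]
queued_a 0.79 [246. 234.] [0.738 0.092 0.087]
queued_a 0.68 [252. 278.] [0.634 0.134 0.087]
seat_a 0.82 [255. 277.] [0.638 0.139 0.083]
se
[... 527 characters left out ...]
65 -0.02   0.06 ]
nest 0.75 [232. 256.] [0.54  0.051 0.08 ]
carousel 0.95 [202. 271.] [0.631 0.011 0.066]
carousel 0.27 [230. 255.] [0.544 0.056 0.08 ]
handle 0.84 [255. 279.] [ 0.475 -0.015  0.057]
small_bangle 0.65 [160. 242.] [0.755 0.099 0.074]
small_bangle 0.54 [257. 374.] [ 0.479 -0.301  0.013]
queued_a 0.75 [196. 227.] [0.645 0.141 0.076]
queued_a 0.51 [161. 244.] [0.749 0.093 0.082]
seat_a 0.97 [197. 228.] [0.64  0.138 0.081]
seat_a 0.71 [159. 246.] [0.756 0.089 0.082]
seat_a 0.48 [260. 108.] [0.455 0.495 0.023]
seat_b 0.97 [197. 228.] [0.64  0.138 0.081]
seat_b 0.71 [159. 246.] [0.756 0.089 0.082]
seat_b 0.48 [260. 108.] [0.455 0.495 0.023]
loupe 0.81 [259. 108.] [0.457 0.492 0.03 ]
```

View pics/scene0.png

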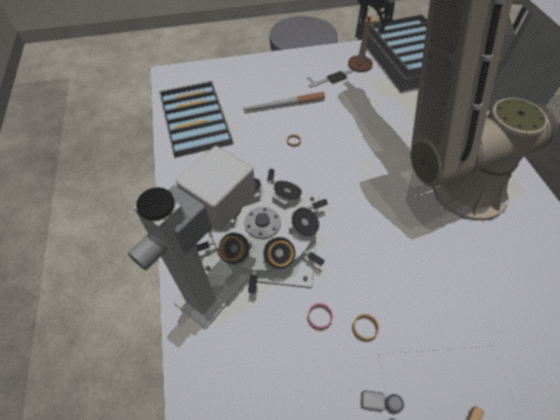

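View pics/top0.png

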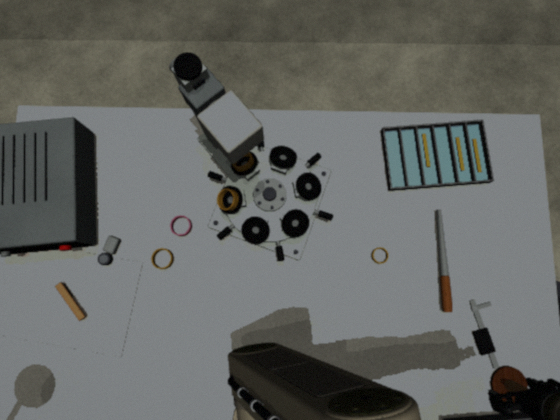

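Candidates for the large bangle:
- Brass ring at scene (327,365) / top (258,162).
- Pink ring at scene (316,320) / top (226,181). This is the decoy.
- Small brass ring at scene (141,293) / top (256,379).
- Seated rings on the dial.

My choice is the ring at scene (327,365). I'll check it in a crop and measure the dial.

```bash
python3 - <<'E'
from h import *
import pickle
C={n:cam(n) for n in('scene','top')}
pickle.dump(C,open('c0.pkl','wb'))
a=C['scene']['pixels'][285:365,280:400]; b=C['top']['pixels'][200:290,130:230]
a=cv2.resize(a,(480,320),interpolation=2); b=cv2.resize(b,(320,288),interpolation=2)
o=np.zeros((320,800,3),np.uint8); o[:,:480]=a;o[:288,480:]=b
cv2.imwrite('pics/crop1.png',o[:,:,::-1])
d=C['top']['pixels'][125:275,190:350]; cv2.imwrite('pics/dial1.png',cv2.resize(d,(640,600),interpolation=2)[:,:,::-1])
d=C['scene']['pixels'][155:315,180:340]; cv2.imwrite('pics/dial2.png',cv2.resize(d,(600,600),interpolation=2)[:,:,::-1])
# color segmentation of bangle
for n,(r0,r1,c0,c1) in {'scene':(300,355,340,400),'top':(235,285,140,185)}.items():
    c=C[n]; hsv=cv2.cvtColor(c['pixels'],cv2.COLOR_RGB2HSV)[r0:r1,c0:c1]
    m=((hsv[...,1]>70)).astype(np.uint8)
    cs,_=cv2.findContours(m,cv2.RETR_EXTERNAL,cv2.CHAIN_APPROX_NONE)
    k=max(cs,key=cv2.contourArea); e=cv2.fitEllipse(k); cc,rr=e[0]
    bb=cv2.boundingRect(k)
    print(n,rr+r0,cc+c0,e[1],e[2],bb,onplane(c,rr+r0,cc+c0,.012),onplane(c,rr+r0,cc+c0,.024))
    # fit model: silhouette of cylinder centre
    from scipy.optimize import minimize
    t=np.linspace(0,2*np.pi,80)
    def hull(p):
        pts=[proj(c,[p[0]+.031*np.cos(u),p[1]+.031*np.sin(u),z]) for u in t for z in(0,.024)]
        return np.array(pts)
    mm=np.zeros((420,560),np.uint8); 
    S=8
    filled=np.zeros(m.shape,np.uint8); cv2.drawContours(filled,[k],-1,1,-1)
    big=cv2.resize(filled,None,fx=S,fy=S,interpolation=0)
    def cost(p):
        h=hull(p); q=np.stack([(h[:,1]-c0+.5)*S,(h[:,0]-r0+.5)*S],1).astype(np.float32)
        hh=cv2.convexHull(q).astype(np.int32); im=np.zeros_like(big); cv2.fillConvexPoly(im,hh,1)
        return (im!=big).mean()
    p0=onplane(c,rr+r0,cc+c0,.012)[:2]
    r=minimize(cost,p0,method='Nelder-Mead',options=dict(initial_simplex=[p0,p0+[.005,0],p0+[0,.005]],xatol=1e-4,fatol=1e-6))
    print('fit',r.x,r.fun,cost(p0))
E
```

```text
scene 326.8590335845947 365.38078689575195 (22.565950393676758, 25.038414001464844) 132.5084686279297 (13, 15, 26, 25) [0.46085358 0.33982451 0.012     ] [0.46427941 0.3428838  0.024     ]
fit [0.45952476 0.33739064] 0.14675189393939395 0.14789772727272726
top 258.2489013671875 161.81244277954102 (20.045888900756836, 20.931482315063477) 77.59700012207031 (11, 13, 22, 21) [0.4620551  0.33780595 0.012     ] [0.46149727 0.33424716 0.024     ]
fit [0.46236151 0.33717518] 0.013381944444444445 0.014291666666666666
```

View pics/crop1.png

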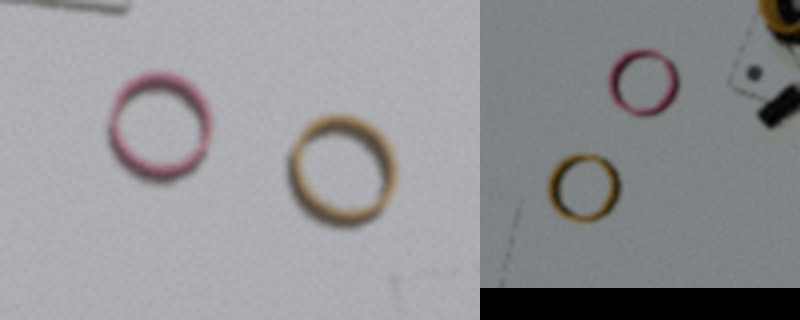

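View pics/dial1.png

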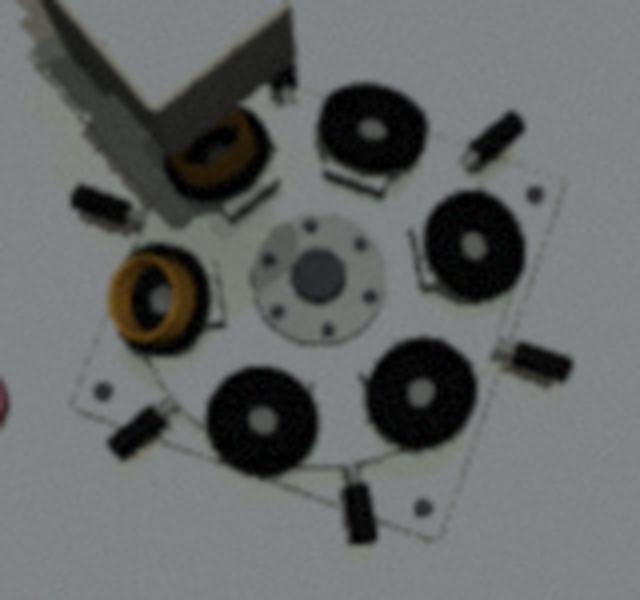

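View pics/dial2.png

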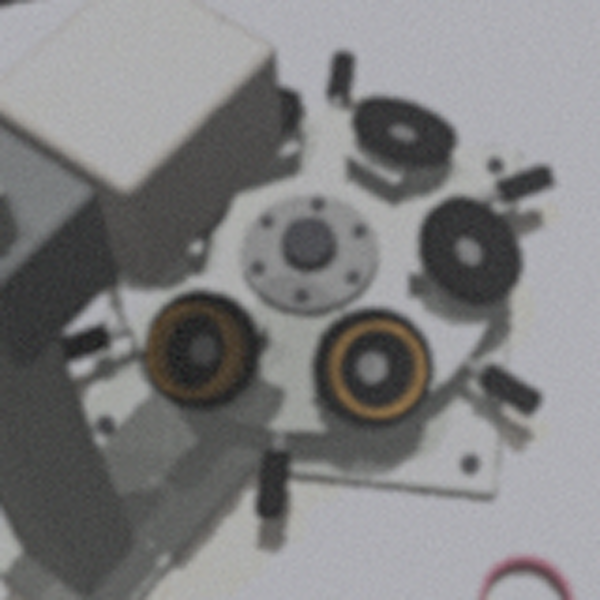

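The crop confirms my choice: the ring at top (258,162) is brass and about 62 mm across, and its neighbour is pink. Next I'll fit the carousel pose from the cup floors and handles.

```bash
python3 - <<'E'
from h import *
import pickle
from scipy.optimize import least_squares
C=pickle.load(open('c0.pkl','rb'))
top=lambda x,y:(125+y/4-.4,190+x/4-.4); sc=lambda x,y:(155+y/3.75-.4,180+x/3.75-.4)
# (cam, kind, angle clockwise from front deg, pix)
O=[('top','n',0,top(262,420)),('top','n',-60,top(421,392)),('top','n',-120,top(473,246)),('top','n',-180,top(372,128)),('top','n',60,top(158,298)),
('top','h',30,top(138,432)),('top','h',-30,top(359,513)),('top','h',-90,top(541,362)),('top','h',-150,top(497,139)),('top','h',90,top(102,204)),
('scene','n',0,sc(468,251)),('scene','n',-60,sc(404,131)),('scene','n',60,sc(372,368)),
('scene','h',-30,sc(525,182)),('scene','h',-90,sc(341,77)),('scene','h',30,sc(511,389)),('scene','h',90,sc(272,485))]
def pt(p,k,a):
    # front dir = yaw+180 ; clockwise -> angle decreases
    th=p[2]+np.pi-np.radians(a); r,z=(.115,.084) if k=='n' else (.176,.05)
    return [p[0]+r*np.cos(th),p[1]+r*np.sin(th),z]
for sel in(('top',),('scene',),('top','scene')):
    o=[x for x in O if x[0] in sel]
    f=lambda p:np.concatenate([proj(C[c],pt(p,k,a))-np.array(q) for c,k,a,q in o])
    r=least_squares(f,[.637,.013,-.4],loss='soft_l1'); p=r.x
    print(sel,p,np.degrees(p[2]),'nest',np.round(pt(p,'n',0),4)); print(np.round(r.fun.reshape(-1,2),1).tolist())
E
```

```text
('top',) [ 0.65451273  0.01681155 -0.33256951] -19.054829565903276 nest [0.5458 0.0544 0.084 ]
[[-0.1, 0.0], [0.0, -0.2], [-0.0, 0.1], [0.4, 0.0], [0.2, 1.0], [-0.1, -0.6], [0.3, 0.1], [-0.1, 0.0], [-0.5, 0.0], [-0.1, -0.2]]
('scene',) [ 0.65388049  0.02008197 -0.32939174] -18.872756626478072 nest [0.5451 0.0573 0.084 ]
[[0.1, 0.2], [0.5, -0.3], [-0.3, 0.0], [0.4, -0.2], [-0.0, 0.0], [0.0, -0.2], [-0.4, 0.3]]
('top', 'scene') [ 0.65409347  0.01797253 -0.33248431] -19.049947755590352 nest [0.5454 0.0555 0.084 ]
[[-0.0, -0.4], [0.2, -0.7], [0.1, -0.3], [0.5, -0.4], [0.3, 0.6], [0.1, -1.0], [0.4, -0.3], [0.1, -0.4], [-0.4, -0.4], [0.0, -0.6], [-0.5, -0.1], [0.0, -0.4], [-1.0, -0.3], [-0.1, -0.3], [-0.5, -0.0], [-0.5, -0.6], [-1.2, -0.1]]
```

```bash
cat >> h.py <<'E'
def yaw(s):
    X=q2R(s['orientation'])[:,0]; return np.degrees(np.arctan2(X[1],X[0]))
def plan(wps,yt,n,p=None,y=None):
    """rows from the current pose through waypoints to yaw yt(deg) in n rows; prints tool-axis numbers"""
    s=env.get_state(); p=np.array(s['tcp_pos']) if p is None else np.array(p); y=yaw(s) if y is None else y
    P=np.vstack([p]+[np.array(w) for w in wps]); L=np.r_[0,np.cumsum(np.linalg.norm(np.diff(P,axis=0),axis=1))]
    dy=(yt-y+180)%360-180; cur=p.copy(); cy=y
    for i in range(1,n+1):
        t=np.array([np.interp(L[-1]*i/n,L,P[:,k]) for k in range(3)])
        a=np.radians(cy); X=np.array([np.cos(a),np.sin(a),0]);Y=np.array([np.sin(a),-np.cos(a),0]);Z=np.array([0,0,-1.])
        d=t-cur; v=np.round([d@X/.8,d@Y/.8,d@Z/.8],3); u=np.round(np.clip(-dy/n/5,-1,1),3)
        print(v.tolist(),u, end='  ' if i%5 else '\n')
        cur=cur+.8*(v[0]*X+v[1]*Y+v[2]*Z); cy-=u*5
    print('\nend',cur,cy)
def st():
    s=env.get_state(); print(round(float(s['clock']),2),np.round(s['tcp_pos'],4),round(yaw(s),2),np.round(s['wrist_force'],1),'gap',round(float(s['finger_gap'])*1000,1),'nose',env.nose_length)
E
python3 -c "
from h import *
st(); plan([[.40,-.28,.22],[.45,.05,.2],[.4615,.3375,.12]],160.95,30)"
```

```text
1.2 [ 0.1692 -0.5496  0.2423] 17.12 [-1.1  0.1  0.1] gap 85.1 nose 0.011
[0.035, -0.022, 0.003] -0.959  [0.036, -0.019, 0.002] -0.959  [0.038, -0.016, 0.003] -0.959  [0.039, -0.013, 0.002] -0.959  [0.04, -0.009, 0.003] -0.959
[0.041, -0.006, 0.003] -0.959  [0.041, -0.002, 0.002] -0.959  [0.041, 0.001, 0.003] -0.959  [0.041, 0.004, 0.002] -0.959  [0.04, 0.008, 0.003] -0.959
[0.04, 0.006, 0.002] -0.959  [0.04, -0.008, 0.003] -0.959  [0.041, -0.005, 0.002] -0.959  [0.041, -0.001, 0.003] -0.959  [0.041, 0.002, 0.002] -0.959
[0.041, 0.005, 0.003] -0.959  [0.04, 0.009, 0.002] -0.959  [0.039, 0.012, 0.003] -0.959  [0.039, 0.016, 0.002] -0.959  [0.036, 0.018, 0.003] -0.959
[0.035, 0.021, 0.003] -0.959  [0.035, 0.02, 0.011] -0.959  [0.032, 0.023, 0.011] -0.959  [0.031, 0.025, 0.011] -0.959  [0.028, 0.028, 0.011] -0.959
[0.026, 0.03, 0.011] -0.959  [0.023, 0.032, 0.011] -0.959  [0.02, 0.034, 0.011] -0.959  [0.018, 0.036, 0.011] -0.959  [0.015, 0.037, 0.011] -0.959

end [0.46126752 0.33770525 0.11990251] 160.96885476010294
```

```bash
python3 -m creep '{"hand":[85,85,85,85,85],"delta_pos":[[0.035,-0.022,0.003],[0.036,-0.019,0.002],[0.038,-0.016,0.003],[0.039,-0.013,0.002],[0.04,-0.009,0.003]],"turn":[-0.959,-0.959,-0.959,-0.959,-0.959]}' 20; python3 -m creep '{"hand":[85,85,85,85,85],"delta_pos":[[0.041,-0.006,0.003],[0.041,-0.002,0.002],[0.041,0.001,0.003],[0.041,0.004,0.002],[0.04,0.008,0.003]],"turn":[-0.959,-0.959,-0.959,-0.959,-0.959]}'; python3 -c "
from h import *
st()"
```

```text
clock: 1.62
tcp_pos: [0.2766, -0.4235, 0.232]
orientation: [0.0, 0.936, 0.353, 0.0]
wrist_force: [-0.5, -0.4, 0.0]
finger_gap: 0.0847
clock: 2.03
tcp_pos: [0.3841, -0.2988, 0.2217]
orientation: [0.0, 0.842, 0.539, 0.0]
wrist_force: [1.8, -0.1, 0.8]
finger_gap: 0.0853
2.03 [ 0.3841 -0.2988  0.2217] 65.3 [ 1.8 -0.1  0.8] gap 85.3 nose 0.011
```

```bash
python3 -m creep '{"hand":[85,85,85,85,85],"delta_pos":[[0.04,0.006,0.002],[0.04,-0.008,0.003],[0.041,-0.005,0.002],[0.041,-0.001,0.003],[0.041,0.002,0.002]],"turn":[-0.959,-0.959,-0.959,-0.959,-0.959]}'; python3 -m creep '{"hand":[85,85,85,85,85],"delta_pos":[[0.041,0.005,0.003],[0.04,0.009,0.002],[0.039,0.012,0.003],[0.039,0.016,0.002],[0.036,0.018,0.003]],"turn":[-0.959,-0.959,-0.959,-0.959,-0.959]}'; python3 -m creep '{"hand":[85,85,85,85,85],"delta_pos":[[0.035,0.021,0.003],[0.035,0.02,0.011],[0.032,0.023,0.011],[0.031,0.025,0.011],[0.028,0.028,0.011]],"turn":[-0.959,-0.959,-0.959,-0.959,-0.959]}';python3 -m creep '{"hand":[85,85,85,85,85],"delta_pos":[[0.026,0.03,0.011],[0.023,0.032,0.011],[0.02,0.034,0.011],[0.018,0.036,0.011],[0.015,0.037,0.011]],"turn":[-0.959,-0.959,-0.959,-0.959,-0.959]}';python3 -m creep '{"hand":[72,72,72,72,72],"delta_pos":[[0,0,0],[0,0,0],[0,0,0],[0,0,0],[0,0,0]],"turn":[0,0,0,0,0]}'; python3 -c "
from h import *
st()
for n in('scene','top'):
  c=cam(n); save(c,n+'1.png')
  s=env.get_state()['tcp_pos']; print(n,proj(c,s))
"
```

```text
clock: 2.45
tcp_pos: [0.4211, -0.1417, 0.2118]
orientation: [0.0, 0.712, 0.703, 0.0]
wrist_force: [0.3, -0.9, -0.0]
finger_gap: 0.0845
clock: 2.87
tcp_pos: [0.4454, 0.021, 0.2018]
orientation: [0.0, 0.55, 0.835, 0.0]
wrist_force: [0.7, -0.7, -0.0]
finger_gap: 0.085
clock: 3.28
tcp_pos: [0.4548, 0.1805, 0.1637]
orientation: [0.0, 0.365, 0.931, 0.0]
wrist_force: [0.3, -0.0, -0.5]
finger_gap: 0.0848
clock: 3.7
tcp_pos: [0.4612, 0.3394, 0.1195]
orientation: [0.0, 0.163, 0.987, 0.0]
wrist_force: [0.4, -1.3, 0.4]
finger_gap: 0.085
clock: 4.12
tcp_pos: [0.4616, 0.3366, 0.1204]
orientation: [0.0, 0.166, 0.986, 0.0]
wrist_force: [0.1, 0.0, -0.2]
finger_gap: 0.0715
4.12 [0.4616 0.3366 0.1204] 160.86 [ 0.1  0.  -0.2] gap 71.5 nose 0.011
scene [310.30199285 373.65027806]
top [256.3046331  150.61278094]
```

View pics/scene1.png

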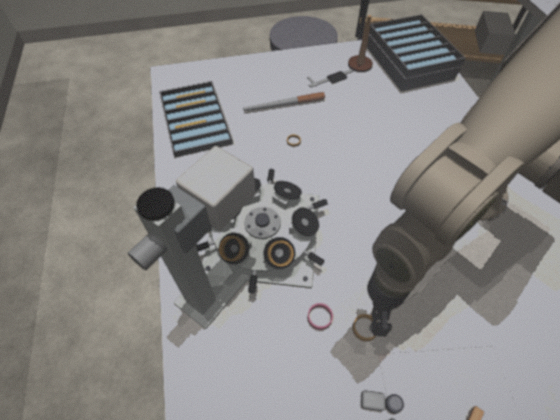

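View pics/top1.png

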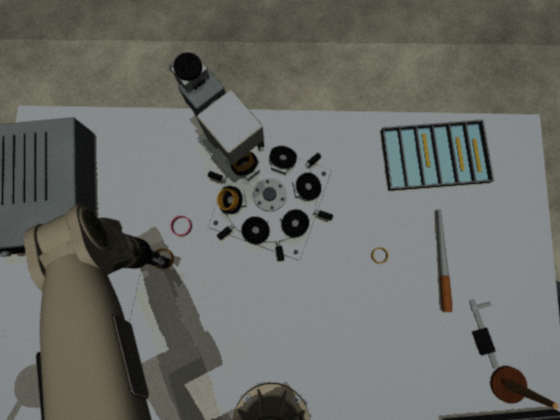

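```bash
python3 -m creep '{"hand":[70,70,70,70,70],"delta_pos":[[0,0,0.02],[0,0,0.025],[0,0,0.025],[0,0,0.02],[0,0,0.015]],"turn":[0,0,0,0,0]}'; python3 -m creep '{"hand":[70,70,70,70,70],"delta_pos":[[0,0,0.002],[0,0,0],[0,0,0],[0,0,0],[0,0,0]],"turn":[0,0,0,0,0]}';  python3 -c "
from h import *
st()
c=cam('scene'); save(c,'s2.png'); cv2.imwrite('pics/s2c.png',cv2.resize(c['pixels'][260:380,300:460],(800,600),interpolation=2)[:,:,::-1])
"
```

```text
clock: 4.63
tcp_pos: [0.4609, 0.3366, 0.0347]
orientation: [-0.0, 0.166, 0.986, -0.0]
wrist_force: [-0.9, -0.5, -0.2]
finger_gap: 0.0698
clock: 5.05
tcp_pos: [0.4621, 0.338, 0.0354]
orientation: [0.001, 0.165, 0.986, 0.001]
wrist_force: [0.6, 1.3, -0.1]
finger_gap: 0.07
5.05 [0.4621 0.338  0.0354] 160.96 [ 0.6  1.3 -0.1] gap 70.0 nose 0.011
```

View pics/s2c.png

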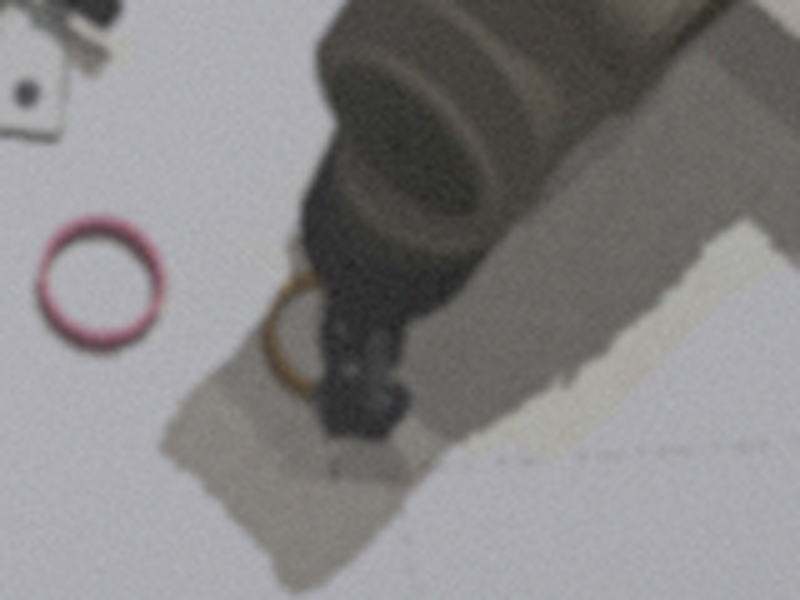

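The bangle (crop around (320,340)) stands between the fingers. I'll now feel for the bench to find the true fingertip height.

```bash
python3 -m creep '{"hand":[70,70,70,70,70],"delta_pos":[[0,0,0.006],[0,0,0.006],[0,0,0.006],[0,0,0.004],[0,0,0.002]],"turn":[0,0,0,0,0]}'; python3 -m creep '{"hand":[70,70,70,70,70],"delta_pos":[[0,0,0.002],[0,0,0.002],[0,0,0],[0,0,0],[0,0,0]],"turn":[0,0,0,0,0]}'
```

```text
clock: 5.52
tcp_pos: [0.4607, 0.3374, 0.014]
orientation: [-0.001, 0.165, 0.986, -0.001]
wrist_force: [0.2, -0.1, 0.8]
finger_gap: 0.0698
clock: 5.93
tcp_pos: [0.4614, 0.3377, 0.012]
orientation: [0.0, 0.165, 0.986, 0.0]
wrist_force: [-0.0, 1.2, -0.4]
finger_gap: 0.0696
```

```bash
python3 -m creep '{"hand":[70,70,70,70,70],"delta_pos":[[0,0,0.002],[0,0,0],[0,0,0.002],[0,0,0],[0,0,0]],"turn":[0,0,0,0,0]}'; python3 -m creep '{"hand":[70,70,70,70,70],"delta_pos":[[0,0,0.002],[0,0,0],[0,0,0],[0,0,0],[0,0,0]],"turn":[0,0,0,0,0]}'
```

```text
clock: 6.35
tcp_pos: [0.4612, 0.3376, 0.0085]
orientation: [-0.0, 0.165, 0.986, -0.0]
wrist_force: [0.6, 0.6, 0.2]
finger_gap: 0.0701
clock: 6.77
tcp_pos: [0.4613, 0.3377, 0.0071]
orientation: [0.0, 0.165, 0.986, -0.0]
wrist_force: [-0.6, 0.0, 0.1]
finger_gap: 0.0698
```

```bash
python3 -m creep '{"hand":[70,70,70,70,70],"delta_pos":[[0,0,0.002],[0,0,0],[0,0,0.002],[0,0,0],[0,0,0]],"turn":[0,0,0,0,0]}'; python3 -m creep '{"hand":[70,70,70,70,70],"delta_pos":[[0,0,0.002],[0,0,0],[0,0,0],[0,0,0],[0,0,0]],"turn":[0,0,0,0,0]}'
```

```text
clock: 7.18
tcp_pos: [0.4612, 0.3376, 0.0037]
orientation: [-0.0, 0.165, 0.986, -0.0]
wrist_force: [0.4, -0.0, 0.1]
finger_gap: 0.0699
clock: 7.6
tcp_pos: [0.4613, 0.3377, 0.0033]
orientation: [0.0, 0.165, 0.986, 0.0]
wrist_force: [-2.0, -1.3, 8.0]
finger_gap: 0.0701
```

```bash
python3 -m creep '{"hand":[70,70,70,70,70],"delta_pos":[[0,0,-0.01],[0,0,-0.013],[0,0,0],[0,0,0],[0,0,0]],"turn":[0,0,0,0,0]}' 25; python3 -m creep '{"hand":[58,58,58,58,58],"delta_pos":[[0,0,0],[0,0,0],[0,0,0],[0,0,0],[0,0,0]],"turn":[0,0,0,0,0]}' 25;  python3 -m creep '{"hand":[58,58,58,58,58],"delta_pos":[[0,0,0],[0,0,-0.01],[0,0,-0.02],[0,0,-0.03],[0,0,-0.02]],"turn":[0,0,0,0,0]}'; python3 -c "
from h import *
st()
for n in('scene','top'):
  c=cam(n); s=env.get_state()['tcp_pos']; r,k=proj(c,s).astype(int); print(r,k)
  cv2.imwrite('pics/%s3c.png'%n,cv2.resize(c['pixels'][r-50:r+50,k-60:k+60],(720,600),interpolation=2)[:,:,::-1])
"
```

```text
clock: 8.02
tcp_pos: [0.4615, 0.3378, 0.0209]
orientation: [0.0, 0.165, 0.986, 0.0]
wrist_force: [1.1, -0.7, -0.1]
finger_gap: 0.0698
clock: 8.43
tcp_pos: [0.4611, 0.3376, 0.0208]
orientation: [-0.0, 0.165, 0.986, -0.0]
wrist_force: [-1.5, 0.1, 5.8]
finger_gap: 0.0593
clock: 8.85
tcp_pos: [0.4613, 0.3376, 0.0859]
orientation: [-0.0, 0.165, 0.986, -0.0]
wrist_force: [0.9, 0.2, -0.8]
finger_gap: 0.0594
8.85 [0.4613 0.3376 0.0859] 160.96 [ 0.9  0.2 -0.8] gap 59.4 nose 0.011
316 370
256 153
```

View pics/scene3c.png

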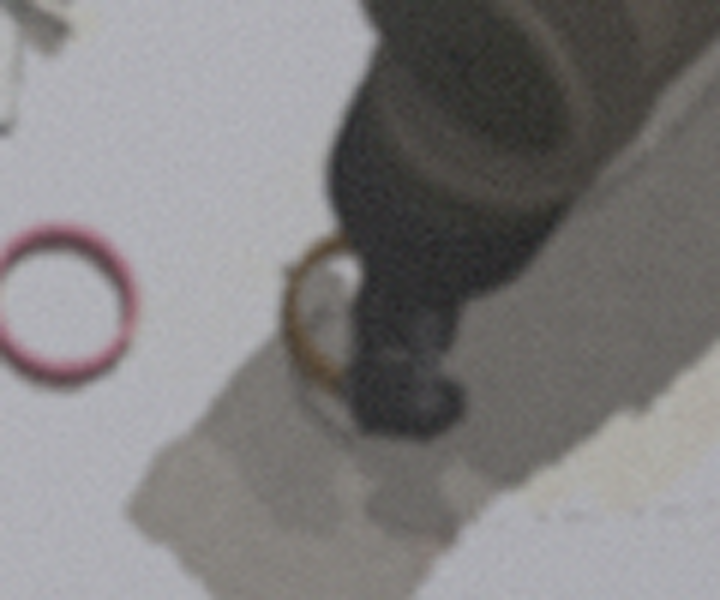

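View pics/top3c.png

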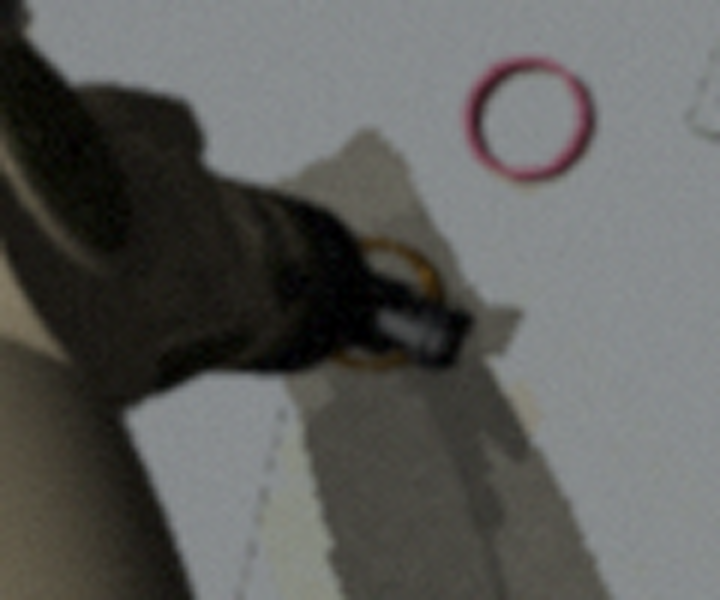

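```bash
python3 - <<'E'
from h import *
from scipy.optimize import least_squares
s=env.get_state(); T=s['tcp_pos']
Q={}
for n in('scene','top'):
    c=cam(n); hsv=cv2.cvtColor(c['pixels'],cv2.COLOR_RGB2HSV)
    r,k=proj(c,T-[0,0,.01]).astype(int)
    m=np.zeros((420,560),bool); w=20; m[r-w:r+w,k-w:k+w]=True
    m&=(hsv[...,1]>95)&(hsv[...,0]>8)&(hsv[...,0]<30)
    rr,cc=np.nonzero(m); print(n,len(rr),rr.min(),rr.max(),cc.min(),cc.max()); 
    W=np.array([onplane(c,a,b,T[2]-.0208+.014) for a,b in zip(rr,cc)])[:,:2]; Q[n]=W
    f=lambda p:(np.hypot(*(W-p).T)-.029)
    q=least_squares(f,T[:2],loss='soft_l1',f_scale=.002); print(q.x,np.abs(q.fun).mean(), 'off tool xy',)
    a=np.radians(yaw(s)); d=q.x-T[:2]; print('tool x',d@[np.cos(a),np.sin(a)],'y',d@[np.sin(a),-np.cos(a)])
E
```

```text
Traceback (most recent call last):
ValueError: zero-size array to reduction operation minimum which has no identity
```

```bash
python3 - <<'E'
from h import *
from scipy.optimize import least_squares
s=env.get_state(); T=s['tcp_pos']
for n in('scene','top'):
    c=cam(n); im=c['pixels'].astype(int)
    r,k=proj(c,T-[0,0,.01]).astype(int)
    m=np.zeros((420,560),bool); w=20; m[r-w:r+w,k-w:k+w]=True
    m&=(im[...,0]-im[...,2]>35)
    rr,cc=np.nonzero(m); print(n,len(rr)); 
    W=np.array([onplane(c,a,b,T[2]-.0208+.014) for a,b in zip(rr,cc)])[:,:2]
    f=lambda p:(np.hypot(*(W-p).T)-.029)
    q=least_squares(f,T[:2],loss='soft_l1',f_scale=.002); print(q.x,np.abs(q.fun).mean())
    a=np.radians(yaw(s)); d=q.x-T[:2]; print('tool x',d@[np.cos(a),np.sin(a)],'y',d@[np.sin(a),-np.cos(a)])
E
```

```text
scene 0Traceback (most recent call last):
  File "<stdin>", line 10, in <module>
IndexError: too many indices for array: array is 1-dimensional, but 2 were indexed
```

```bash
python3 - <<'E'
from h import *
from scipy.optimize import least_squares
s=env.get_state(); T=np.array(s['tcp_pos'])
for n,th in(('scene',18),('top',14)):
    c=cam(n); im=cv2.GaussianBlur(c['pixels'],(3,3),0).astype(int)
    r,k=proj(c,T-[0,0,.01]).astype(int)
    m=np.zeros((420,560),bool); w=20; m[r-w:r+w,k-w:k+w]=True
    D=im[...,0]-im[...,2]; print(n,r,k,np.sort(D[m])[::-40][:12])
    m&=D>th
    rr,cc=np.nonzero(m); print(len(rr))
    W=np.array([onplane(c,a,b,T[2]-.0208+.014) for a,b in zip(rr,cc)])[:,:2]
    f=lambda p:(np.hypot(*(W-p).T)-.029)
    q=least_squares(f,T[:2],loss='soft_l1',f_scale=.002); print(q.x,np.abs(q.fun).mean())
    a=np.radians(yaw(s)); d=q.x-T[:2]; print('tool x',d@[np.cos(a),np.sin(a)],'y',d@[np.sin(a),-np.cos(a)])
E
```

```text
scene 317 369 [29 22 17 13  9  7  7  6  6  6  5  5]
75
[0.46095472 0.34055389] 0.0017497397007031807
tool x 0.0012545369505799458 y 0.0025855738882855366
top 257 155 [41 23 17 12 11 10 10  9  9  8  8  8]
95
[0.46157768 0.33647839] 0.002366771275040854
tool x -0.0006632807819654923 y -0.0010640550699426488
```

```bash
python3 -c "
from h import *
plan([[.461,.338,.165],[.5389,.0579,.165]],160.95,15)"
```

```text
[-0.0, 0.0, -0.031] 0.0  [-0.0, 0.001, -0.031] 0.0  [-0.0, 0.0, -0.031] 0.0  [-0.013, -0.018, -0.009] 0.0  [-0.018, -0.025, -0.0] 0.0
[-0.017, -0.026, -0.0] 0.0  [-0.018, -0.026, -0.0] 0.0  [-0.017, -0.025, -0.0] 0.0  [-0.018, -0.026, -0.0] 0.0  [-0.018, -0.025, -0.0] 0.0
[-0.017, -0.026, -0.0] 0.0  [-0.018, -0.025, -0.0] 0.0  [-0.017, -0.026, -0.0] 0.0  [-0.018, -0.025, -0.0] 0.0  [-0.018, -0.026, -0.0] 0.0

end [0.53913573 0.05781845 0.16490056] 160.96809271113366
```

```bash
python3 -m creep '{"hand":[58,58,58,58,58],"delta_pos":[[0,0,-0.031],[0,0.001,-0.031],[0,0,-0.031],[-0.013,-0.018,-0.009],[-0.018,-0.025,0]],"turn":[0,0,0,0,0]}' ; python3 -m creep '{"hand":[58,58,58,58,58],"delta_pos":[[-0.017,-0.026,0],[-0.018,-0.026,0],[-0.017,-0.025,0],[-0.018,-0.026,0],[-0.018,-0.025,0]],"turn":[0,0,0,0,0]}';python3 -m creep '{"hand":[58,58,58,58,58],"delta_pos":[[-0.017,-0.026,0],[-0.018,-0.025,0],[-0.017,-0.026,0],[-0.018,-0.025,0],[-0.018,-0.026,0]],"turn":[0,0,0,0,0]}';python3 -m creep '{"hand":[58,58,58,58,58],"delta_pos":[[0,0,0.01],[0,0,0.015],[0,0,0],[0,0,0],[0,0,0]],"turn":[0,0,0,0,0]}'; python3 -c "
from h import *
st()
plan([[.5389,.0579,.12]],160.95,5)
for n in('scene','top'):
  c=cam(n); s=np.array(env.get_state()['tcp_pos']); r,k=proj(c,s).astype(int); print(r,k)
  cv2.imwrite('pics/%s4c.png'%n,cv2.resize(c['pixels'][r-50:r+50,k-60:k+60],(720,600),interpolation=2)[:,:,::-1])
"
```

```text
clock: 9.57
tcp_pos: [0.4744, 0.2992, 0.1677]
orientation: [0.001, 0.164, 0.986, 0.001]
wrist_force: [-0.2, -0.2, -1.6]
finger_gap: 0.0592
clock: 9.98
tcp_pos: [0.5061, 0.1767, 0.1647]
orientation: [-0.001, 0.165, 0.986, -0.001]
wrist_force: [0.3, -0.0, -0.9]
finger_gap: 0.0598
clock: 10.4
tcp_pos: [0.5394, 0.0572, 0.1647]
orientation: [-0.001, 0.165, 0.986, -0.0]
wrist_force: [0.5, 0.7, -0.7]
finger_gap: 0.0592
clock: 10.82
tcp_pos: [0.5396, 0.0588, 0.1458]
orientation: [-0.001, 0.165, 0.986, -0.0]
wrist_force: [0.5, 0.1, -1.2]
finger_gap: 0.0592
10.82 [0.5396 0.0588 0.1458] 161.0 [ 0.5  0.1 -1.2] gap 59.2 nose 0.011
[0.0, -0.0, 0.006] 0.002  [0.0, -0.001, 0.007] 0.002  [0.0, 0.0, 0.006] 0.002  [0.0, -0.0, 0.007] 0.002  [0.0, -0.0, 0.006] 0.002

end [0.53931477 0.058034   0.12020659] 160.9546041871736
208 308
228 252
```

View pics/scene4c.png

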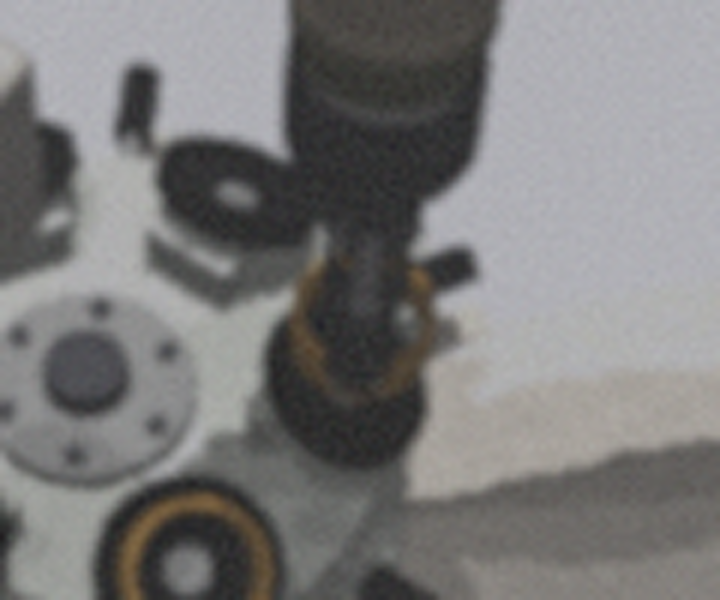

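View pics/top4c.png

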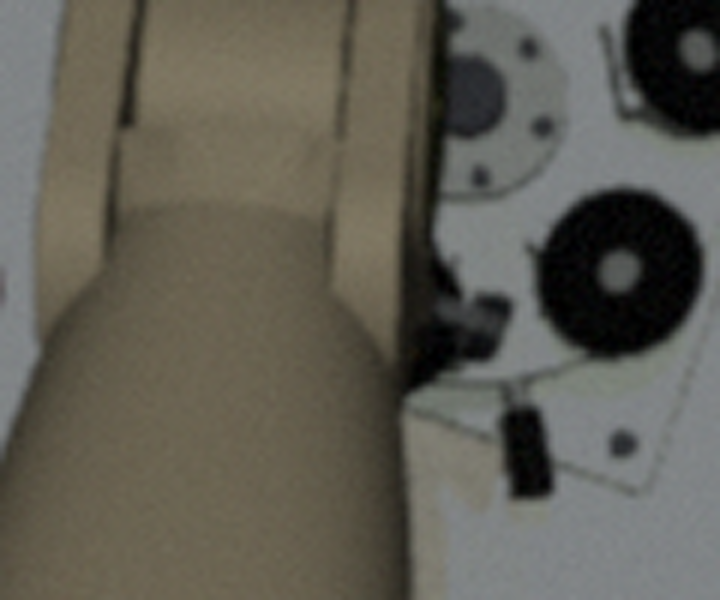

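The scene picture shows the bangle held level just above the front cup (cup at crop (345,390)). I'll lower it and watch for contact.

```bash
python3 -m creep '{"hand":[58,58,58,58,58],"delta_pos":[[0,0,0.006],[0,0,0.008],[0,0,0.006],[0,0,0.004],[0,0,0.002]],"turn":[0,0,0,0,0]}' ; python3 -m creep '{"hand":[58,58,58,58,58],"delta_pos":[[0,0,0.002],[0,0,0.002],[0,0,0.002],[0,0,0],[0,0,0]],"turn":[0,0,0,0,0]}'
```

```text
clock: 11.33
tcp_pos: [0.5395, 0.0584, 0.1245]
orientation: [-0.001, 0.165, 0.986, -0.0]
wrist_force: [0.6, -0.5, -0.9]
finger_gap: 0.0593
clock: 11.75
tcp_pos: [0.5401, 0.0583, 0.1207]
orientation: [0.0, 0.165, 0.986, -0.0]
wrist_force: [-0.5, 0.8, -0.1]
finger_gap: 0.0598
```

```bash
python3 -m creep '{"hand":[58,58,58,58,58],"delta_pos":[[0,0,0.002],[0,0,0],[0,0,0.002],[0,0,0],[0,0,0]],"turn":[0,0,0,0,0]}' 20 ; python3 -m creep '{"hand":[58,58,58,58,58],"delta_pos":[[0,0,0.002],[0,0,0],[0,0,0.002],[0,0,0],[0,0,0]],"turn":[0,0,0,0,0]}'; python3 -c "
from h import *
st()
for n in('scene',):
  c=cam(n); s=np.array(env.get_state()['tcp_pos']); r,k=proj(c,s).astype(int); print(r,k)
  cv2.imwrite('pics/%s5c.png'%n,cv2.resize(c['pixels'][r-35:r+45,k-50:k+50],(750,600),interpolation=2)[:,:,::-1])
"
```

```text
clock: 12.17
tcp_pos: [0.54, 0.0584, 0.1176]
orientation: [-0.0, 0.165, 0.986, -0.0]
wrist_force: [-2.1, 1.0, 1.1]
finger_gap: 0.0595
clock: 12.58
tcp_pos: [0.5391, 0.059, 0.1143]
orientation: [-0.001, 0.165, 0.986, 0.0]
wrist_force: [-5.4, 2.4, 4.5]
finger_gap: 0.0597
12.58 [0.5391 0.059  0.1143] 161.0 [-5.4  2.4  4.5] gap 59.7 nose 0.011
215 307
```

View pics/scene5c.png

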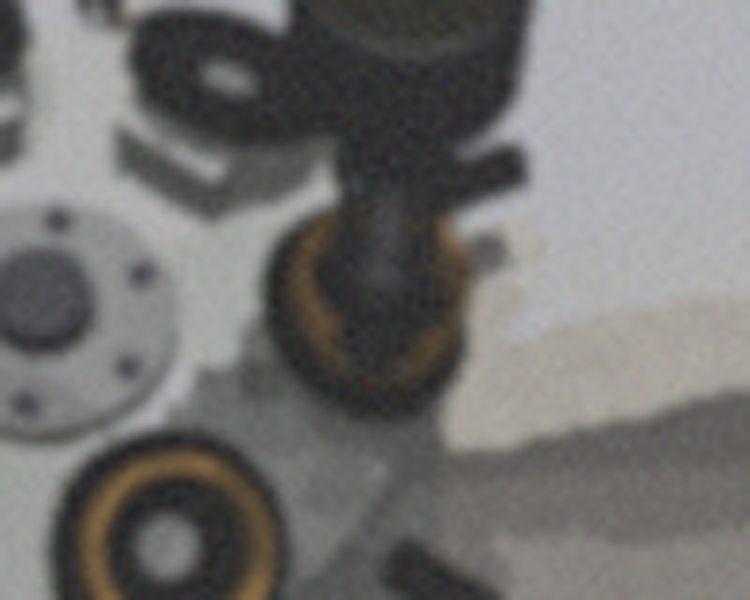

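Contact began at TCP z ≈ 0.118, as computed, and the cup is pushing the rim outward as expected. I'll keep pressing down and slightly outward so the bangle pivots in the pads.

```bash
python3 -m creep '{"hand":[58,58,58,58,58],"delta_pos":[[0.002,0,0.002],[0,0,0],[0.001,0,0.002],[0,0,0],[0,0,0]],"turn":[0,0,0,0,0]}' 20 ; python3 -m creep '{"hand":[58,58,58,58,58],"delta_pos":[[0.001,0,0.002],[0,0,0],[0,0,0.002],[0,0,0],[0,0,0]],"turn":[0,0,0,0,0]}'; python3 -c "
from h import *
st()
for n in('scene',):
  c=cam(n); s=np.array(env.get_state()['tcp_pos']); r,k=proj(c,s).astype(int); print(r,k)
  cv2.imwrite('pics/%s6c.png'%n,cv2.resize(c['pixels'][r-35:r+45,k-50:k+50],(750,600),interpolation=2)[:,:,::-1])
"
```

```text
clock: 13.05
tcp_pos: [0.5379, 0.0595, 0.1111]
orientation: [0.0, 0.165, 0.986, 0.0]
wrist_force: [-2.2, 3.2, 4.0]
finger_gap: 0.0596
clock: 13.47
tcp_pos: [0.537, 0.0595, 0.1077]
orientation: [-0.0, 0.165, 0.986, 0.0]
wrist_force: [-2.8, 4.9, 2.9]
finger_gap: 0.0598
13.47 [0.537  0.0595 0.1077] 160.97 [-2.8  4.9  2.9] gap 59.8 nose 0.011
216 308
```

View pics/scene6c.png

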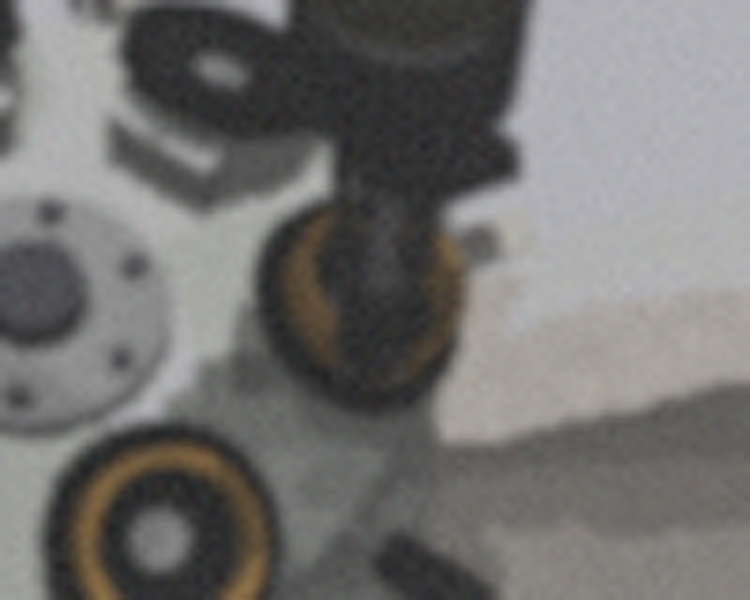

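```bash
python3 -m creep '{"hand":[58,58,58,58,58],"delta_pos":[[0.001,-0.002,0.002],[0,0,0],[0,0,0.002],[0,0,0],[0,0,0]],"turn":[0,0,0,0,0]}' 20 ; python3 -m creep '{"hand":[58,58,58,58,58],"delta_pos":[[0.001,-0.001,0.002],[0,0,0],[0,0,0.002],[0,0,0],[0,0,0]],"turn":[0,0,0,0,0]}'; python3 -c "
from h import *
st()
for n in('scene',):
  c=cam(n); s=np.array(env.get_state()['tcp_pos']); r,k=proj(c,s).astype(int); print(r,k)
  cv2.imwrite('pics/%s7c.png'%n,cv2.resize(c['pixels'][r-35:r+45,k-50:k+50],(750,600),interpolation=2)[:,:,::-1])
"
```

```text
clock: 13.93
tcp_pos: [0.5358, 0.0579, 0.1046]
orientation: [0.0, 0.165, 0.986, -0.0]
wrist_force: [-1.3, 2.3, 4.1]
finger_gap: 0.0593
clock: 14.35
tcp_pos: [0.535, 0.0579, 0.102]
orientation: [0.0, 0.165, 0.986, 0.0]
wrist_force: [-2.4, 2.6, 6.8]
finger_gap: 0.0598
14.35 [0.535  0.0579 0.102 ] 160.99 [-2.4  2.6  6.8] gap 59.8 nose 0.011
217 308
```

View pics/scene7c.png

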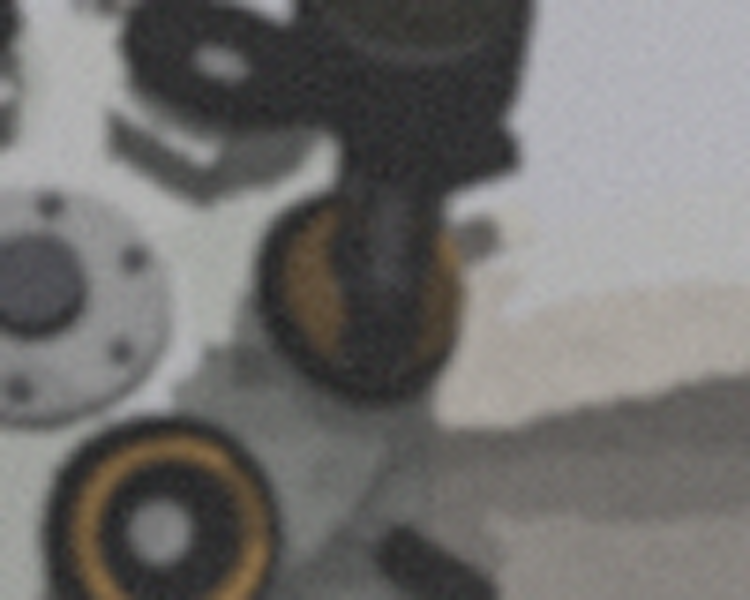

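```bash
python3 -m creep '{"hand":[58,58,58,58,58],"delta_pos":[[0,-0.001,0.002],[0,0,0],[0,0,0],[0,0,0],[0,0,0]],"turn":[0,0,0,0,0]}' 20 ; python3 -m creep '{"hand":[58,58,58,58,58],"delta_pos":[[0,0,0.002],[0,0,0],[0,0,0],[0,0,0],[0,0,0]],"turn":[0,0,0,0,0]}'
```

```text
clock: 14.82
tcp_pos: [0.5348, 0.0575, 0.1008]
orientation: [0.0, 0.165, 0.986, 0.001]
wrist_force: [-3.4, 3.9, 8.5]
finger_gap: 0.0595
clock: 15.23
tcp_pos: [0.535, 0.0573, 0.1001]
orientation: [0.001, 0.165, 0.986, 0.001]
wrist_force: [-5.2, 4.5, 16.1]
finger_gap: 0.0594
```

```bash
python3 -m creep '{"hand":[62,64,66,68,70],"delta_pos":[[0,0,0],[0,0,0],[0,0,0],[0,0,0],[0,0,0]],"turn":[0,0,0,0,0]}' ; python3 -m creep '{"hand":[72,74,74,74,74],"delta_pos":[[0,0,-0.005],[0,0,-0.01],[0,0,-0.02],[0,0,-0.03],[0,0,-0.03]],"turn":[0,0,0,0,0]}'; python3 -m creep '{"hand":[74,74,74,74,74],"delta_pos":[[0.02,-0.02,-0.02],[0.03,-0.02,-0.01],[0.03,-0.02,0],[0.03,0,0],[0.02,0,0]],"turn":[0,0,0,0,0]}'; python3 -c "
from h import *
st()
for n,(r,k) in {'scene':(222,305),'top':(232,256)}.items():
  c=cam(n); 
  cv2.imwrite('pics/%s8c.png'%n,cv2.resize(c['pixels'][r-40:r+40,k-50:k+50],(750,600),interpolation=2)[:,:,::-1])
"
```

```text
clock: 15.65
tcp_pos: [0.5347, 0.0564, 0.0979]
orientation: [0.0, 0.166, 0.986, -0.0]
wrist_force: [0.1, -0.1, 0.9]
finger_gap: 0.0701
clock: 16.07
tcp_pos: [0.534, 0.0568, 0.1751]
orientation: [-0.001, 0.165, 0.986, -0.0]
wrist_force: [1.0, -0.6, 0.4]
finger_gap: 0.074
clock: 16.48
tcp_pos: [0.4186, 0.0452, 0.199]
orientation: [0.0, 0.166, 0.986, -0.0]
wrist_force: [0.0, -0.3, 0.7]
finger_gap: 0.0742
16.48 [0.4186 0.0452 0.199 ] 160.9 [ 0.  -0.3  0.7] gap 74.2 nose 0.011
```

View pics/scene8c.png

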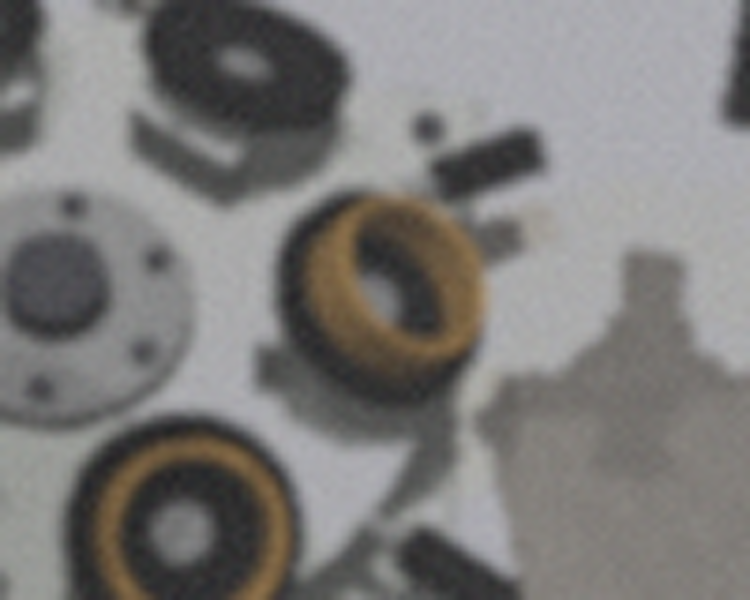

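View pics/top8c.png

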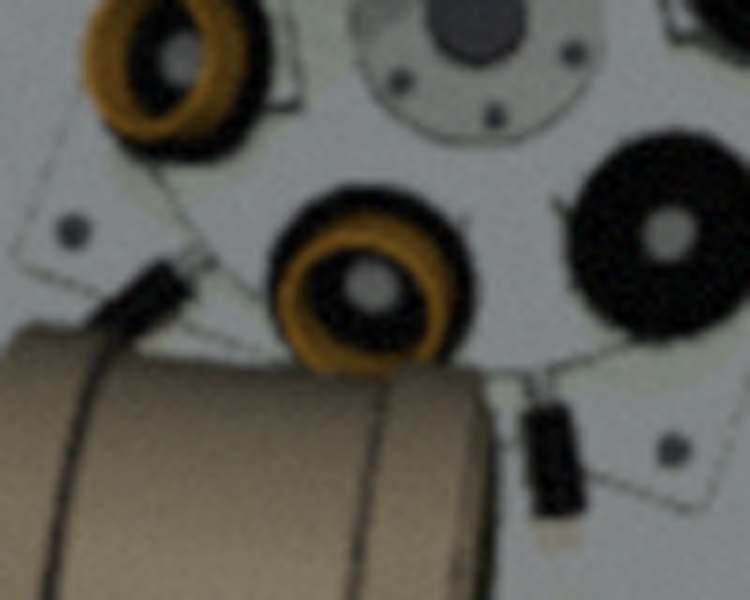

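```bash
python3 - <<'E'
from h import *
fits={'top':(.65451,.01681,-.33257),'scene':(.65388,.02008,-.32939)}
K={'scene':(230,295),'top':(212,246)}
for n in('scene','top'):
    c=cam(n); r0,k0=K[n]; S=8; h,w=74,100
    im=cv2.resize(c['pixels'][r0-37:r0+37,k0-50:k0+50],None,fx=S,fy=S,interpolation=2)[:,:,::-1].copy()
    p=fits[n]
    for a in(0,60):
        th=p[2]+np.pi-np.radians(a); f=np.array([np.cos(th),np.sin(th),0]); N=np.r_[p[0],p[1],.084]+.115*f
        nz=.5*f+[0,0,.866]; nx=.866*f-np.array([0,0,.5]); ny=np.cross(nz,nx)
        for hh,rad,col in((.024,.031,(0,255,0)),(.009,.031,(255,255,0)),(.009,.0405,(0,0,255))):
            pts=[]
            for t in np.linspace(0,2*np.pi,60):
                q=proj(c,N+nz*hh+rad*(np.cos(t)*nx+np.sin(t)*ny)); pts.append([(q[1]-k0+50+.5)*S,(q[0]-r0+37+.5)*S])
            cv2.polylines(im,[np.array(pts,np.int32)],False,col,1)
    cv2.imwrite('pics/ov_%s.png'%n,im)
E
```

```text
(no output)
```

View pics/ov_scene.png

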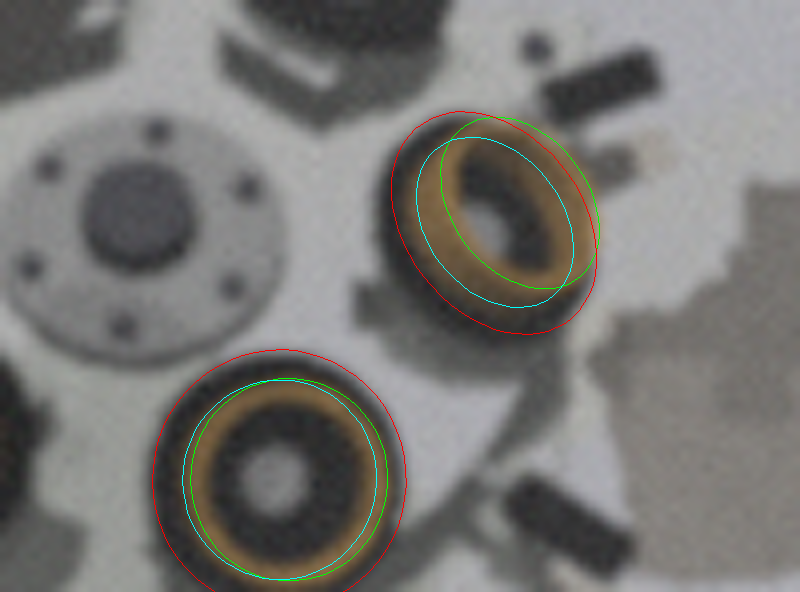

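View pics/ov_top.png

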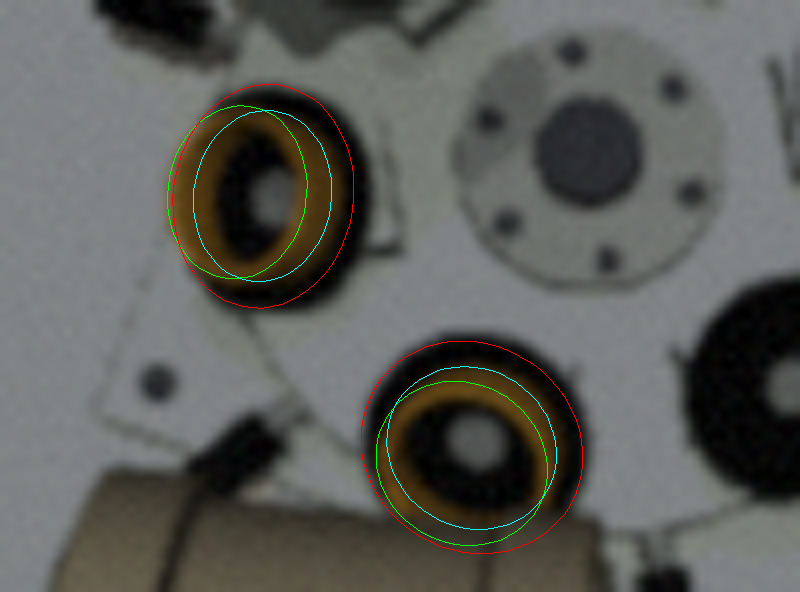

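The green rim (home position) coincides with the bangle in the scene view, with the same small offset as queued_a. Next is a depth check of both bangles in the nest frame.

```bash
python3 - <<'E'
from h import *
fits={'top':(.65451,.01681,-.33257),'scene':(.65388,.02008,-.32939)}
for n in('scene','top'):
    c=cam(n); p=fits[n]; D=c['depth']; im=c['pixels'].astype(int)
    v,u=np.mgrid[0:420,0:560]; P=np.stack([(u-c['cx'])/c['fx']*D,(v-c['cy'])/c['fy']*D,D],-1)@q2R(c['orientation']).T+np.array(c['origin'])
    for a in(0,60):
        th=p[2]+np.pi-np.radians(a); f=np.array([np.cos(th),np.sin(th),0]); N=np.r_[p[0],p[1],.084]+.115*f
        nz=.5*f+[0,0,.866]; nx=.866*f-np.array([0,0,.5]); ny=np.cross(nz,nx)
        L=np.stack([(P-N)@nx,(P-N)@ny,(P-N)@nz],-1); rad=np.hypot(L[...,0],L[...,1])
        m=(rad<.036)&(rad>.024)&(L[...,2]>.014)&(L[...,2]<.045)&(im[...,0]-im[...,2]>25)
        q=L[m]; top=q[q[:,2]>np.percentile(q[:,2],45)]
        A=np.c_[top[:,:2],np.ones(len(top))]; k=np.linalg.lstsq(A,top[:,2],rcond=None)[0]
        print(n,a,m.sum(),'pct z',np.round(np.percentile(q[:,2],[50,75,90])*1000,1),'plane tilt deg',np.round(np.degrees(k[:2]),1),'h',round(k[2]*1000,1))
E
```

```text
scene 0 161 pct z [21.5 23.3 24.1] plane tilt deg [0.2 0.2] h 23.2
scene 60 152 pct z [22.9 24.4 25.8] plane tilt deg [ 0.2 -0.1] h 24.4
top 0 86 pct z [22.1 23.6 24.9] plane tilt deg [-1.1  0. ] h 23.6
top 60 144 pct z [21.4 23.1 24.3] plane tilt deg [-0.3 -0.3] h 23.1
```

The bangle is fully home: rim plane at 23–24 mm, tilt about 0–1°, and queued_a reads the same. Next I'll shut the fingers and move to the right of the front-right handle.

```bash
python3 -c "
from h import *
st(); plan([[.4967,-.0691,.16]],208.95,10); st()
plan([[.4967,-.0691,.053]],208.95,5,p=[.4967,-.0691,.16],y=208.95)"
```

```text
16.78 [0.4219 0.0452 0.1987] 160.97 [ 0.1  0.5 -0. ] gap 74.0 nose 0.011
[-0.013, -0.01, 0.005] -0.96  [-0.013, -0.012, 0.005] -0.96  [-0.012, -0.013, 0.005] -0.96  [-0.01, -0.013, 0.004] -0.96  [-0.009, -0.014, 0.005] -0.96
[-0.008, -0.015, 0.005] -0.96  [-0.007, -0.016, 0.005] -0.96  [-0.006, -0.016, 0.005] -0.96  [-0.004, -0.017, 0.005] -0.96  [-0.002, -0.017, 0.004] -0.96

end [ 0.4965098  -0.06943121  0.1603174 ] 208.96779298418136
16.78 [0.4219 0.0452 0.1987] 160.97 [ 0.1  0.5 -0. ] gap 74.0 nose 0.011
[0.0, 0.0, 0.027] -0.0  [0.0, 0.0, 0.026] -0.0  [0.0, 0.0, 0.027] -0.0  [0.0, 0.0, 0.027] -0.0  [0.0, 0.0, 0.027] -0.0

end [ 0.4967 -0.0691  0.0528] 208.95
```

```bash
python3 -m creep '{"hand":[0,0,0,0,0],"delta_pos":[[-0.013,-0.01,0.005],[-0.013,-0.012,0.005],[-0.012,-0.013,0.005],[-0.01,-0.013,0.004],[-0.009,-0.014,0.005]],"turn":[-0.96,-0.96,-0.96,-0.96,-0.96]}' ; python3 -m creep '{"hand":[0,0,0,0,0],"delta_pos":[[-0.008,-0.015,0.005],[-0.007,-0.016,0.005],[-0.006,-0.016,0.005],[-0.004,-0.017,0.005],[-0.002,-0.017,0.004]],"turn":[-0.96,-0.96,-0.96,-0.96,-0.96]}' ; python3 -m creep '{"hand":[0,0,0,0,0],"delta_pos":[[0,0,0],[0,0,0],[0,0,0],[0,0,0],[0,0,0]],"turn":[0,0,0,0,0]}'; python3 -c "
from h import *
st(); plan([[.4967,-.0691,.053]],208.95,5)
c=cam('scene'); save(c,'s9.png'); s=np.array(env.get_state()['tcp_pos']); print(proj(c,s),proj(c,[.4967,-.0691,.053]))"
```

```text
clock: 17.2
tcp_pos: [0.4591, -0.0124, 0.1788]
orientation: [0.0, -0.045, 0.999, -0.0]
wrist_force: [0.7, -0.4, 0.3]
finger_gap: 0.0134
clock: 17.62
tcp_pos: [0.4965, -0.0703, 0.1591]
orientation: [-0.0, -0.252, 0.968, -0.0]
wrist_force: [-0.5, -0.3, -0.8]
finger_gap: 0.0003
clock: 18.03
tcp_pos: [0.495, -0.0687, 0.1601]
orientation: [0.0, -0.25, 0.968, -0.0]
wrist_force: [-0.2, -1.3, 0.7]
finger_gap: 0.0001
18.03 [ 0.495  -0.0687  0.1601] -151.03 [-0.2 -1.3  0.7] gap 0.1 nose 0.011
[-0.0, -0.0, 0.027] 0.001  [-0.001, -0.001, 0.027] 0.001  [0.0, 0.0, 0.026] 0.001  [-0.0, -0.0, 0.027] 0.001  [-0.001, -0.0, 0.027] 0.001

end [ 0.49681573 -0.06863989  0.05285477] -151.05585826302277
[164.5886496  312.50208601] [188.78057746 309.33837641]
```

View pics/s9.png

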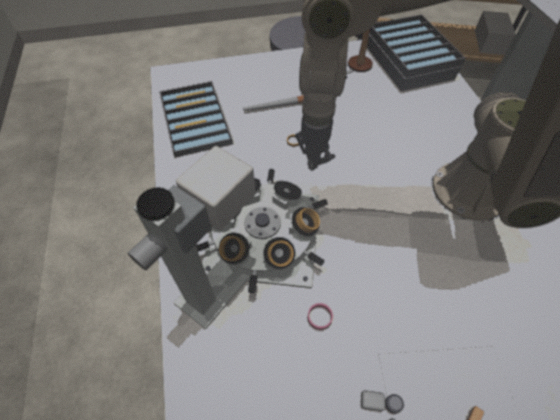

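The fingers are shut at about pixel (165,315), clear of the handle at (203,320). I'll lower beside it.

```bash
python3 -m creep '{"hand":[0,0,0,0,0],"delta_pos":[[0,0,0.027],[-0.001,-0.001,0.027],[0,0,0.026],[0,0,0.027],[-0.001,0,0.027]],"turn":[0,0,0,0,0]}';  python3 -m creep '{"hand":[0,0,0,0,0],"delta_pos":[[0,0,0],[0,0,0],[0,0,0],[0,0,0],[0,0,0]],"turn":[0,0,0,0,0]}'; python3 -c "
from h import *
st()
A=np.array([.6542,.018])
W=[list(A+.180*np.array([np.cos(np.radians(t)),np.sin(np.radians(t))]))+[.053] for t in np.arange(207,139.9,-1.5)]
plan(W,140,45)
c=cam('scene'); cv2.imwrite('pics/s10.png',cv2.resize(c['pixels'][150:270,240:400],(800,600),interpolation=2)[:,:,::-1])"
```

```text
clock: 18.5
tcp_pos: [0.497, -0.0688, 0.0522]
orientation: [0.0, -0.25, 0.968, -0.0]
wrist_force: [0.7, -0.0, -0.6]
finger_gap: 0.0001
clock: 18.92
tcp_pos: [0.4981, -0.0694, 0.0542]
orientation: [0.001, -0.25, 0.968, -0.001]
wrist_force: [-0.0, 0.8, 0.6]
finger_gap: -0.0001
18.92 [ 0.4981 -0.0694  0.0542] -151.03 [-0.   0.8  0.6] gap -0.1 nose 0.011
[0.001, 0.006, 0.001] 0.307  [0.0, 0.006, 0.001] 0.307  [0.0, 0.006, -0.0] 0.307  [0.0, 0.006, -0.0] 0.307  [0.0, 0.006, -0.0] 0.307
[0.0, 0.006, -0.0] 0.307  [0.0, 0.005, -0.0] 0.307  [0.0, 0.006, -0.0] 0.307  [0.0, 0.006, -0.0] 0.307  [-0.0, 0.006, -0.0] 0.307
[-0.0, 0.006, -0.0] 0.307  [-0.0, 0.006, -0.0] 0.307  [-0.0, 0.006, -0.0] 0.307  [-0.0, 0.006, -0.0] 0.307  [-0.0, 0.006, -0.0] 0.307
[-0.0, 0.006, -0.0] 0.307  [-0.0, 0.006, -0.0] 0.307  [-0.0, 0.006, -0.0] 0.307  [-0.0, 0.006, -0.0] 0.307  [-0.0, 0.006, -0.0] 0.307
[-0.0, 0.006, -0.0] 0.307  [-0.0, 0.006, -0.0] 0.307  [-0.0, 0.006, -0.0] 0.307  [-0.0, 0.006, -0.0] 0.307  [-0.0, 0.006, -0.0] 0.307
[-0.0, 0.006, -0.0] 0.307  [-0.0, 0.006, -0.0] 0.307  [-0.0, 0.006, -0.0] 0.307  [-0.0, 0.006, -0.0] 0.307  [-0.0, 0.006, -0.0] 0.307
[-0.0, 0.006, -0.0] 0.307  [-0.0, 0.006, -0.0] 0.307  [-0.0, 0.006, -0.0] 0.307  [-0.0, 0.005, -0.0] 0.307  [-0.0, 0.006, -0.0] 0.307
[-0.0, 0.006, -0.0] 0.307  [-0.0, 0.006, -0.0] 0.307  [-0.0, 0.006, -0.0] 0.307  [-0.0, 0.006, -0.0] 0.307  [0.0, 0.006, -0.0] 0.307
[0.0, 0.006, -0.0] 0.307  [0.0, 0.006, -0.0] 0.307  [0.0, 0.006, -0.0] 0.307  [0.0, 0.006, -0.0] 0.307  [0.0, 0.006, -0.0] 0.307

end [0.51440814 0.13113357 0.05263831] -220.1016932679409
```

View pics/s10.png

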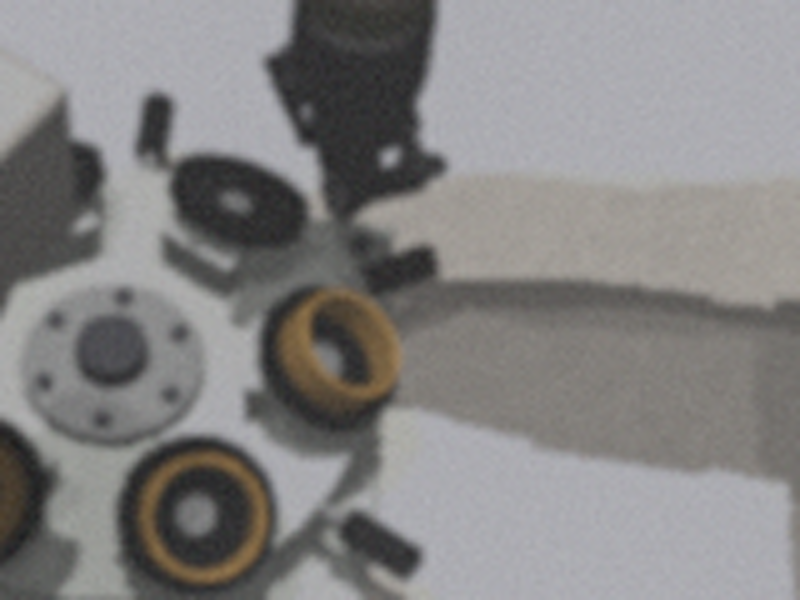

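```bash
python3 -m creep '{"hand":[0,0,0,0,0],"delta_pos":[[0.001,0.006,0.001],[0,0.006,0.001],[0,0.006,0],[0,0.006,0],[0,0.006,0]],"turn":[0.307,0.307,0.307,0.307,0.307]}';  python3 -m creep '{"hand":[0,0,0,0,0],"delta_pos":[[0,0.006,0],[0,0.005,0],[0,0.006,0],[0,0.006,0],[0,0.006,0]],"turn":[0.307,0.307,0.307,0.307,0.307]}'; python3 -m creep '{"hand":[0,0,0,0,0],"delta_pos":[[0,0.006,0],[0,0.006,0],[0,0.006,0],[0,0.006,0],[0,0.006,0]],"turn":[0.307,0.307,0.307,0.307,0.307]}'
```

```text
clock: 19.38
tcp_pos: [0.4861, -0.048, 0.0518]
orientation: [0.001, -0.184, 0.983, -0.0]
wrist_force: [0.5, -0.6, 0.2]
finger_gap: -0.0003
clock: 19.8
tcp_pos: [0.4791, -0.0267, 0.0519]
orientation: [0.001, -0.118, 0.993, -0.001]
wrist_force: [0.3, -3.6, -1.0]
finger_gap: -0.0001
clock: 20.22
tcp_pos: [0.4747, -0.0029, 0.0519]
orientation: [0.001, -0.051, 0.999, -0.001]
wrist_force: [-0.5, -2.8, -0.7]
finger_gap: 0.0001
```

```bash
python3 -c "
from h import *
st()
c=cam('scene'); cv2.imwrite('pics/s11.png',cv2.resize(c['pixels'][150:270,240:400],(800,600),interpolation=2)[:,:,::-1])"
```

```text
20.22 [ 0.4747 -0.0029  0.0519] -174.17 [-0.5 -2.8 -0.7] gap 0.1 nose 0.011
```

View pics/s11.png

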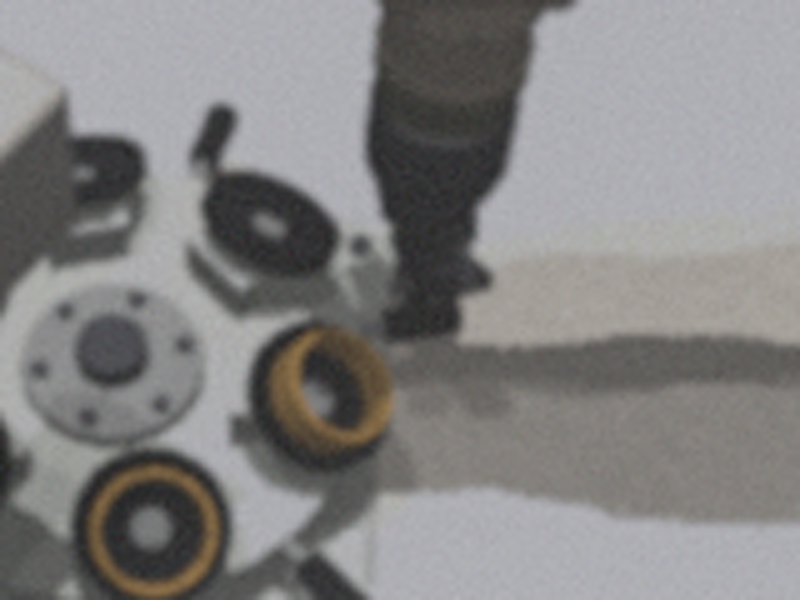

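The dial is turning under a steady push of about 3 N, and the bangles stay seated. I'll continue.

```bash
for i in 1; do :; done; python3 -m creep '{"hand":[0,0,0,0,0],"delta_pos":[[0,0.006,0],[0,0.006,0],[0,0.006,0],[0,0.006,0],[0,0.006,0]],"turn":[0.307,0.307,0.307,0.307,0.307]}';  python3 -m creep '{"hand":[0,0,0,0,0],"delta_pos":[[0,0.006,0],[0,0.006,0],[0,0.006,0],[0,0.006,0],[0,0.006,0]],"turn":[0.307,0.307,0.307,0.307,0.307]}'; python3 -m creep '{"hand":[0,0,0,0,0],"delta_pos":[[0,0.006,0],[0,0.006,0],[0,0.006,0],[0,0.006,0],[0,0.006,0]],"turn":[0.307,0.307,0.307,0.307,0.307]}'; python3 -c "
from h import *
st()
c=cam('scene'); cv2.imwrite('pics/s12.png',cv2.resize(c['pixels'][150:270,240:400],(800,600),interpolation=2)[:,:,::-1])"
```

```text
clock: 20.68
tcp_pos: [0.4734, 0.0212, 0.0518]
orientation: [0.001, 0.016, 1.0, -0.001]
wrist_force: [-0.1, -2.1, -0.5]
finger_gap: 0.0001
clock: 21.1
tcp_pos: [0.4754, 0.0454, 0.0518]
orientation: [0.001, 0.082, 0.997, -0.0]
wrist_force: [0.5, -1.7, 0.2]
finger_gap: 0.0001
clock: 21.52
tcp_pos: [0.4807, 0.069, 0.0518]
orientation: [0.001, 0.149, 0.989, 0.0]
wrist_force: [0.3, -0.8, -0.0]
finger_gap: 0.0002
21.52 [0.4807 0.069  0.0518] 162.87 [ 0.3 -0.8 -0. ] gap 0.2 nose 0.011
```

View pics/s12.png

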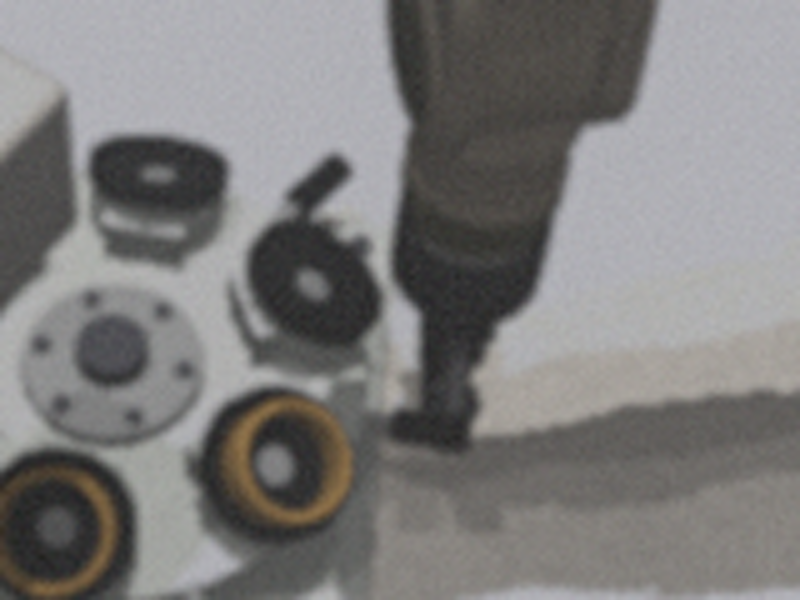

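```bash
python3 -m creep '{"hand":[0,0,0,0,0],"delta_pos":[[0,0.006,0],[0,0.006,0],[0,0.006,0],[0,0.006,0],[0,0.006,0]],"turn":[0.307,0.307,0.307,0.307,0.307]}';  python3 -m creep '{"hand":[0,0,0,0,0],"delta_pos":[[0,0.006,0],[0,0.006,0],[0,0.006,0],[0,0.006,0],[0,0.006,0]],"turn":[0.307,0.307,0.307,0.307,0.307]}'; python3 -m creep '{"hand":[0,0,0,0,0],"delta_pos":[[0,0.006,0],[0,0.006,0],[0,0.004,0],[0,0.002,0],[0,0,0]],"turn":[0.307,0.307,0.307,0,0]}'; python3 -c "
from h import *
st()
c=cam('scene'); cv2.imwrite('pics/s13.png',cv2.resize(c['pixels'][150:270,240:400],(800,600),interpolation=2)[:,:,::-1])"
```

```text
clock: 21.98
tcp_pos: [0.4888, 0.0915, 0.0516]
orientation: [0.0, 0.214, 0.977, 0.0]
wrist_force: [-0.3, -0.1, -0.0]
finger_gap: -0.0002
clock: 22.4
tcp_pos: [0.5, 0.1127, 0.0515]
orientation: [0.0, 0.279, 0.96, 0.0]
wrist_force: [0.6, -0.3, -0.6]
finger_gap: -0.0002
clock: 22.82
tcp_pos: [0.5081, 0.1246, 0.0514]
orientation: [0.0, 0.317, 0.948, 0.0]
wrist_force: [0.7, -0.3, -0.2]
finger_gap: 0.0002
22.82 [0.5081 0.1246 0.0514] 143.06 [ 0.7 -0.3 -0.2] gap 0.2 nose 0.011
```

View pics/s13.png

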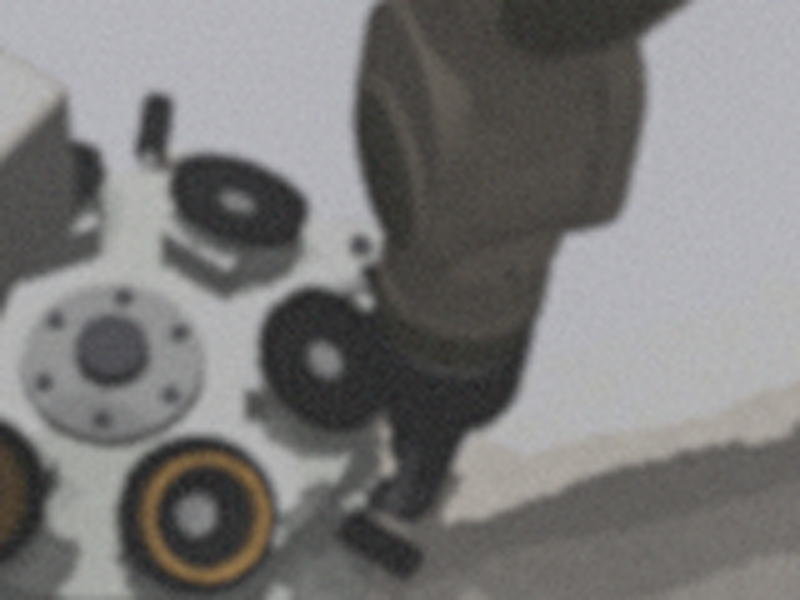

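The dial clicked into the next position: an empty nest is at the front and the handle is at crop (382,545). I'll back off and lift away.

```bash
python3 -m creep '{"hand":[0,0,0,0,0],"delta_pos":[[0.01,-0.005,0],[0.015,-0.005,0],[0.02,0,-0.02],[0.02,0,-0.04],[0.02,0,-0.04]],"turn":[0,0,0,0,0]}';  python3 -m creep '{"hand":[0,0,0,0,0],"delta_pos":[[0,-0.04,-0.04],[0,-0.045,-0.04],[0,-0.045,-0.02],[0,-0.045,0],[0,-0.045,0]],"turn":[0,0,0,0,0]}'; python3 -m creep '{"hand":[0,0,0,0,0],"delta_pos":[[0,-0.045,0],[0,-0.045,0],[0,-0.03,0],[0,0,0],[0,0,0]],"turn":[0,0,0,0,0]}'; python3 - <<'E'
from h import *
st()
fits={'top':(.65451,.01681,-.33257),'scene':(.65388,.02008,-.32939)}
K={'scene':(230,280),'top':(198,250)}
for n in('scene','top'):
    c=cam(n); save(c,n+'14.png'); p=fits[n]; D=c['depth']; im=c['pixels'].astype(int); r0,k0=K[n]; S=8
    ov=cv2.resize(c['pixels'][r0-37:r0+37,k0-50:k0+50],None,fx=S,fy=S,interpolation=2)[:,:,::-1].copy()
    v,u=np.mgrid[0:420,0:560]; P=np.stack([(u-c['cx'])/c['fx']*D,(v-c['cy'])/c['fy']*D,D],-1)@q2R(c['orientation']).T+np.array(c['origin'])
    for a in(60,120,180):
        th=p[2]+np.pi-np.radians(a); f=np.array([np.cos(th),np.sin(th),0]); N=np.r_[p[0],p[1],.084]+.115*f
        nz=.5*f+[0,0,.866]; nx=.866*f-np.array([0,0,.5]); ny=np.cross(nz,nx)
        for hh,rad,col in((.024,.031,(0,255,0)),(.009,.0405,(0,0,255))):
            pts=[[(q[1]-k0+50+.5)*S,(q[0]-r0+37+.5)*S] for q in(proj(c,N+nz*hh+rad*(np.cos(t)*nx+np.sin(t)*ny)) for t in np.linspace(0,2*np.pi,60))]
            cv2.polylines(ov,[np.array(pts,np.int32)],False,col,1)
        L=np.stack([(P-N)@nx,(P-N)@ny,(P-N)@nz],-1); rad=np.hypot(L[...,0],L[...,1])
        m=(rad<.036)&(rad>.024)&(L[...,2]>.014)&(L[...,2]<.045)&(im[...,0]-im[...,2]>20)
        if m.sum()<30: print(n,a,'few',m.sum()); continue
        q=L[m]; top=q[q[:,2]>np.percentile(q[:,2],45)]
        A=np.c_[top[:,:2],np.ones(len(top))]; k=np.linalg.lstsq(A,top[:,2],rcond=None)[0]
        print(n,a,m.sum(),np.round(np.percentile(q[:,2],[50,90])*1000,1),'tilt',np.round(np.degrees(k[:2]),1),'h',round(k[2]*1000,1))
    for t in('handle','nest'):
        print(t,[(round(x['score'],2),np.round(world(c,*x['location']),3)) for x in env.pinpoint(n,t)[:2]])
    cv2.imwrite('pics/ov2_%s.png'%n,ov)
E
```

```text
clock: 23.28
tcp_pos: [0.4456, 0.1589, 0.1306]
orientation: [-0.002, 0.318, 0.948, -0.001]
wrist_force: [0.8, 1.1, -0.2]
finger_gap: -0.0001
clock: 23.7
tcp_pos: [0.3459, 0.0239, 0.2053]
orientation: [0.002, 0.317, 0.949, 0.0]
wrist_force: [0.0, -0.9, -0.6]
finger_gap: 0.0003
clock: 24.12
tcp_pos: [0.2882, -0.0526, 0.2042]
orientation: [0.0, 0.319, 0.948, 0.0]
wrist_force: [-0.0, -0.2, 0.1]
finger_gap: 0.0004
24.12 [ 0.2882 -0.0526  0.2042] 142.74 [-0.  -0.2  0.1] gap 0.4 nose 0.011
scene 60 148 [23.4 25.3] tilt [ 0.3 -0.2] h 24.6
scene 120 155 [22.8 25.1] tilt [-0.1 -0.2] h 24.1
scene 180 few 0
handle [(0.81, array([0.536, 0.151, 0.06 ]))]
nest [(0.67, array([0.636, 0.134, 0.089])), (0.5, array([0.753, 0.173, 0.368]))]
top 60 135 [21.2 24.1] tilt [0.2 0.2] h 22.9
top 120 74 [21.1 24.7] tilt [1.3 0.9] h 23.5
top 180 149 [21.  25.7] tilt [-0.8 -0.9] h 23.8
handle [(0.62, array([0.532, 0.147, 0.059]))]
nest [(0.67, array([0.627, 0.114, 0.117]))]
```

View pics/ov2_scene.png

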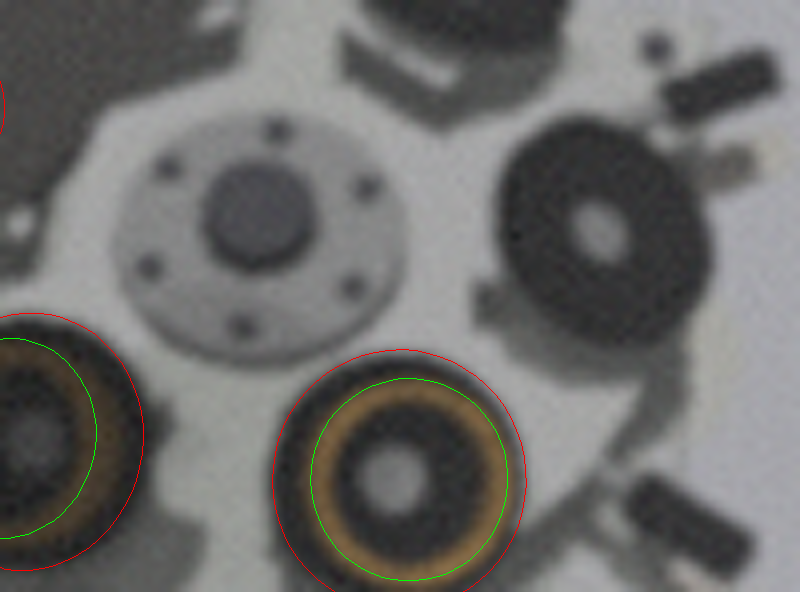

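View pics/ov2_top.png

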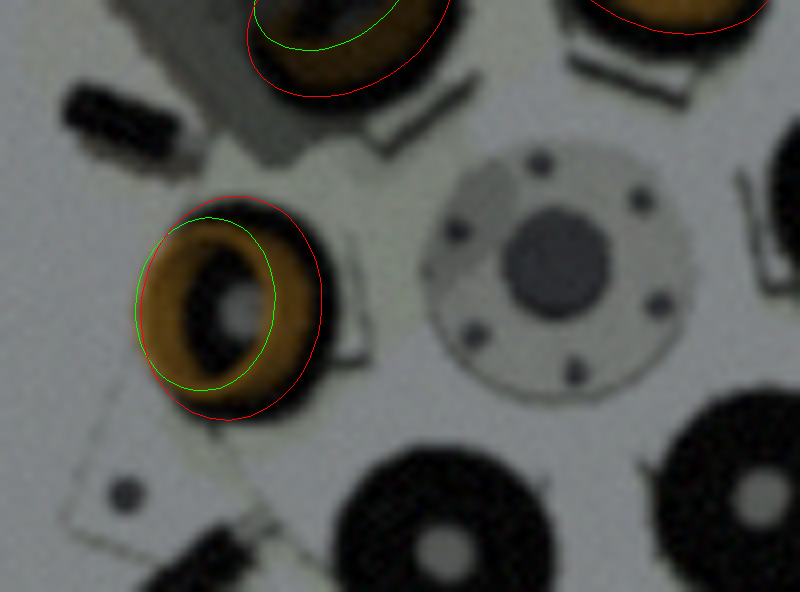

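View pics/scene14.png

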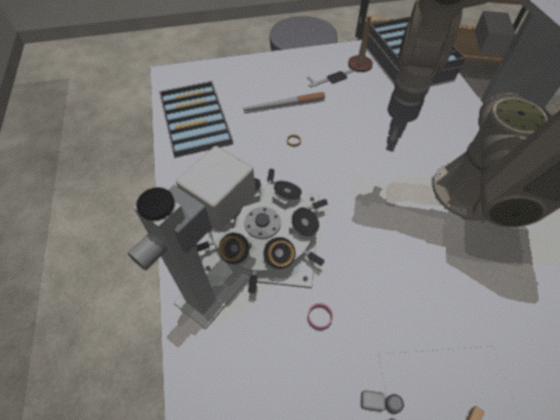

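All three bangles are seated, the dial is one click round, and the pink ring (316,320), small bangle (141,293), loupe and mandrel haven't moved. The robot is touching nothing, so I'm handing in.

```bash
python3 -c "
from h import *
print(env.hand_in()); st()"
```

```text
the job is handed in; nothing more can be done
None
the job is handed in; nothing more can be done
```

I set the large brass bangle in the front nest by pivoting it in the pads against the cup, then let go. Then I pushed the front-right handle with shut fingers until the dial went one click clockwise. The job was handed in at about 24 s, with the arm clear of everything.

**Seating:** my last checks had all three bangles home. Their rims stood 22.9–24.6 mm above the pocket floors (24 mm is home) and were tilted no more than about 1.3°. The third bangle, past the laser head, could only be measured by the top camera.

**Dial:** an empty nest is at the front, and the handle now reads at 30° left of the front.

**Other things:** in the last picture the pink ring, small bangle, loupe and mandrel had not moved.

**Checks that disagreed:**
- The finger gap read 59–60 mm on the 62 mm band, but the grip held.
- The cameras' rim heights differed by up to about 1.7 mm.
- After the turn, the network's "nest" finds fell on bangles already on the dial and on the laser head instead of the empty front nest, so I judged that by eye.

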